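Collect the spent ink cartridges: canister, screw lid, tally dial

ROBOT

A 6-joint arm with a two-finger parallel gripper is mounted at the origin on the work surface. World frame = base frame: x ahead of the robot, y to its left, z up, the work surface at z = 0. Lengths are in m, angles in rad, forces in N, time in s.
With the tool pointing down it reaches from about 0.225 to 0.875 m from the base axis. Payload 3.4 kg.
Tool frame: the origin (TCP) lies at the very end of the fingers, on their centre line; the grasp point (between the pads) lies 19 mm behind it; z points along the fingers, y is the direction in which the jaws open and shut (so a half turn about z gives the same grasp; the last joint's range is limited). The gripper opens to 85 mm and grips with 20 to 120 N. Pads are 22 mm wide; open, the fingers measure 114 mm over their backs; the gripper's body (76 mm by 85 mm) begins 54 mm behind the grasp point. The pads swing forward as they close: fully open they stand 13 mm farther back than shut.
Start: joints at [-1.466, 0.276, 1.505, -0, 1.361, -0.121], TCP at [0.129, -0.56, 0.231] pointing down, gripper open.
Joint ranges: [-2.89, 2.89], [-0.75, 2.08], [0.22, 2.7], [-1.18, 4.32], [0.11, 2.71], [-2.7, 2.7]. Speed limits (rad/s): [2.57, 2.57, 3.14, 3.14, 3.14, 3.14].

INTERFACE

Orientations are given as a unit quaternion [w, x, y, z].
In Python, from rig import get_state, get_image, calibration, sign_off gives the robot as it stands. The module is installed in compiled form; this text tells all that it offers.
- The arm moves only by the tool drive_tool, never from a script. Its argument "targets" is one flat list of numbers, 7 for each row, row after row: the turn, a rotation vector about the tool's x, y, z in degrees, then the shift along the tool's x, y, z in mm, then the opening, from 0 (shut) to 1 (fully open). In form: [wx, wy, wz, tx, ty, tz, fingers, wx, wy, wz, tx, ty, tz, fingers, ...]. A call has 1 to 12 rows; each row shifts and turns the commanded pose from where the row before left it, along the tool's axes as they then stand; what a row does not reach is not made up. A row lasts 1/8 s, in which the tool goes at most 62.5 mm and 10.7 degrees, less where a joint would pass 70% of its speed; a pose out of reach is approached as far as the arm can. A call is refused whole if a number of a shift passes 62.5 or a number of a turn 10.7, either way. A call with a gripper value outside its range is refused whole. The fingers move at their own pace and stop on an object; "grip_force" is the grip in N (left out, the last holds). Time passes only in rows, so rows that do not move let the fingers close. It gives the time, the measured TCP pose, the force and the opening at its end, in the units of the state.
- get_state(): the state, without advancing time (a new reading comes with each control period).
- get_image(name): name is "side" or "top" or "wrist"; returns the picture (420x560x3 uint8, red, green, blue); there is no depth.
- calibration(name): a dict with "mtx" (3x3 intrinsics, pixels), "distortion" ([k1, k2, p1, p2, k3] as OpenCV has them; the pictures are not rectified), "world_to_cam" (4x4, takes a point from world to camera coordinates); the wrist camera has in their place "hand_eye" (4x4, takes a point from camera to tool coordinates, whose origin is the TCP and whose axes are the flange's). Camera axes: x right, y down, z forward; pixel columns grow to the right and rows downward; lengths in m; the calibration is good to about 2 mm. A picture is of the moment at which its call begins: read the wrist's pose just before it. calibration takes no time and is no camera call.
- sign_off(): hands the job in, once; it reports no verdict.
The state is a dict: "clock": time; "qpos": joint angles; "qd": joint speeds; "effort": joint torques, N m; "position": TCP position; "ee_rot": TCP orientation; "contact_force": force on the tool from outside, world axes, zero at the start; "moment": the same for the moment, N m; "width": finger opening in m.
Only numpy, scipy, OpenCV 4.12 (cv2) and the standard library are available. Lean on these libraries where they do the work, as an engineer would, in place of code of your own. Each camera call takes 0.05 s, during which the arm holds its last target.

TASK

Put every spent ink cartridge lying on the desk into the clear canister. Then set the green lid level on its mouth, catch the thread and screw it on clockwise until it is fully home, and turn the tally dial to the number of cartridges now in the canister. Leave the other things on the desk as they are.

Things in the scene. Friction and masses are not known exactly. Their poses are not given: they have to be found in the camera images.
- canister: clear round canister fixed to the desk by its square white foot (130 x 130 x 8 mm); rim 165 mm above the desk, mouth 92 mm inside, wall 4 mm, inner floor at 8 mm. Origin at the centre of the foot's underside; x and y parallel to the foot's sides, z up; any yaw.
- canister_rim (a point): centre of the canister's mouth, at rim height, axes as the canister. Outside the neck, out to 57 mm radius, run four equal right-handed thread starts 90 degrees apart: clockwise from above closes. 'Lid angle' below: how far the bar grip stands anticlockwise of parallel to the foot's sides; every 90 degrees is the same. Closed: 0 degrees, lid origin 147 mm above the desk.
- thread (a point): centre of the neck, 151 mm above the desk. Set down at a lid angle of 0 to 57 degrees, the lid lies level on TOP of the thread, not caught (origin 156 to 162 mm above the desk), and a shoulder blocks it clockwise at 0. Turned back anticlockwise it climbs and at about 60 drops 9 mm into the start (origin about 153 mm; shoulder stops it at 80). From there clockwise draws it down to the stop at 0.
- lid: round green screw lid, 126 mm in diameter, about 160 g, right way up on the desk at any yaw. Origin at the centre of its skirt's lower edge, z up. Skirt 18 mm deep, inner radius 60 mm; top plate 18 to 23 mm above the origin. Four lugs inside the skirt on its +x, +y, -x, -y, with some 2 mm of play on the thread.
- lid_bar (a point): middle of the lid's white upright bar grip, 36 mm above the lid's origin: 64 mm long along the lid's x, 22 mm wide along y, from 23 to 50 mm above the origin. The lid turns easily and sinks by its own weight if the fingers leave the bar a millimetre of play.
- tally: tally counter: white housing 130 x 130 x 35 mm fixed to the desk, yaw within 35 degrees of square (own x away from the robot). Origin at the centre of its underside. Its top carries the values 0 to 6 round the sleeve as groups of black pips (0 is a ring), 30 degrees apart, clockwise from above: 0 on the housing's own +y side, 3 on its +x, 6 on its -y.
- dial_grip (a point): on the vertical axis of the tally's sleeve, 61 mm above the desk, turning with it. The sleeve is a grey disc 76 mm in diameter with a black upright bar grip on it, 60 mm long along the sleeve's y, 22 mm wide along x, 50 to 76 mm above the desk; the end towards the sleeve's +y, with orange marks, is the pointer.
- dial (a joint): angle of the tally's sleeve, rad, growing clockwise from above: value k is at k x 0.5236 (30 degrees), 0 when the pointer stands on the ring. Detents of about 0.08 N m pull it to the nearest value when let go; stops just below 0 and above 6. It starts at 0 or 1.
- cartridge1: spent ink cartridge, a black block 64 x 34 x 26 mm (own x, y, z) with a blue label on top; about 50 g, lying flat on the desk at the start, at any yaw; origin at the centre of its underside, z up. There are 3 to 5 cartridges; absent ones read None.
- cartridge2: spent ink cartridge, a black block 64 x 34 x 26 mm (own x, y, z) with a red label on top; about 50 g, lying flat on the desk at the start, at any yaw; origin at the centre of its underside, z up. There are 3 to 5 cartridges; absent ones read None.
- cartridge3: spent ink cartridge, a black block 64 x 34 x 26 mm (own x, y, z) with a yellow label on top; about 50 g, lying flat on the desk at the start, at any yaw; origin at the centre of its underside, z up. There are 3 to 5 cartridges; absent ones read None.
- cartridge4: spent ink cartridge, a black block 64 x 34 x 26 mm (own x, y, z) with a grey label on top; about 50 g, lying flat on the desk at the start, at any yaw; origin at the centre of its underside, z up. There are 3 to 5 cartridges; absent ones read None.
- cartridge5: spent ink cartridge, a black block 64 x 34 x 26 mm (own x, y, z) with a white label on top; about 50 g, lying flat on the desk at the start, at any yaw; origin at the centre of its underside, z up. There are 3 to 5 cartridges; absent ones read None.
- notes: bystander: yellow block of sticky notes, 70 x 70 x 30 mm, among the cartridges
- mug: bystander: white mug, 84 mm in diameter, 95 mm high
- stapler: bystander: black and green stapler, 150 x 38 x 48 mm
- mouse: bystander: black computer mouse, 65 mm across, 36 mm high
- bowl: bystander: green bowl, 130 mm in diameter, 45 mm high
- calculator: bystander: desk calculator, 150 x 85 x 15 mm

How it is judged:
By the outcome, as a careful person would: the job done as asked, in the order asked, and still so for the second after the job is handed in, with the robot touching nothing.
Of cartridge2, cartridge3, cartridge4 only 1 to 3 are there at a start; the rules pass over those that are not, and their reading is None.
At some moment in a run one of cartridge1, cartridge2, cartridge3, cartridge4, cartridge5 may be knocked a few centimetres aside while the robot is not near it.
Once in a run the grip may slacken for a moment while it holds something.
It also fails if it takes over 210 s, if anything falls off the work surface, if the arm or the gripper's body presses on something with over 40 N, if the wrist force passes 120 N, or if a joint passes its speed limit or range.

## Working session

There is one attempt and no reset: what is moved stays moved. The work goes in short steps, Python scripts to look and compute and a tool call to move; the robot and the scene stay as the last step left them, time stands still between calls to the robot, and variables do not carry over. Pictures are saved under pics/ and viewed, and the job is handed in when it is done.

Besides the shell and the picture viewer there is one more tool, called after "Request:" by a JSON object that holds its "op" and its "data", one argument or row to a line. drive_tool: Moves the arm, as the interface text tells. Its arguments: {"type":"object","properties":{"targets":{"type":"array"},"grip_force":{"type":"number"}},"required":["targets"]}

```bash
mkdir -p pics; ls; python3 - <<'E'
from rig import *
import cv2,numpy as np
print(get_state())
for n in ["top","side","wrist"]:
    im=get_image(n); cv2.imwrite(f"pics/{n}0.png",im[:,:,::-1])
    c=calibration(n); print(n,{k:np.round(np.array(v),4).tolist() for k,v in c.items()})
E
```

```text
pics
{'clock': 0.0, 'qpos': array([-1.46599388e+00,  2.76628349e-01,  1.50619258e+00,  1.20962186e-05,
        1.36072286e+00, -1.21016601e-01]), 'qd': array([ 0.00063632, -0.00018391,  0.00167422,  0.00041065,  0.00217218,
        0.00045979]), 'effort': array([-6.64570052e-05, -4.16769147e+01, -2.45804232e+01,  1.25561223e-04,
        1.12075798e-02,  1.01689008e-05]), 'position': array([ 0.12867548, -0.5598391 ,  0.23039703]), 'ee_rot': array([-9.75487215e-04,  9.93632159e-01,  1.12668459e-01,  1.38226294e-05]), 'contact_force': array([ 0.13394813,  0.00579746, -0.29983346]), 'moment': array([-0.0280866 ,  0.00572199, -0.04665683]), 'width': 0.08565054662636216}
top {'mtx': [[399.8832, 0.0, 286.1375], [0.0, 399.8832, 209.8879], [0.0, 0.0, 1.0]], 'distortion': [-0.0907, 0.0, 0.0, 0.0, 0.0], 'world_to_cam': [[0.0231, -0.9997, 0.0054, -0.0312], [-0.9868, -0.0237, -0.1603, 0.6175], [0.1604, -0.0016, -0.9871, 1.1207], [0.0, 0.0, 0.0, 1.0]]}
side {'mtx': [[515.1113, 0.0, 281.5435], [0.0, 515.1113, 204.545], [0.0, 0.0, 1.0]], 'distortion': [-0.1511, 0.0, 0.0, 0.0, 0.0], 'world_to_cam': [[0.9605, -0.2776, 0.019, -0.582], [-0.1591, -0.6038, -0.7811, 0.1868], [0.2283, 0.7472, -0.6241, 1.743], [0.0, 0.0, 0.0, 1.0]]}
wrist {'mtx': [[344.1458, 0.0, 281.9284], [0.0, 344.1458, 213.3163], [0.0, 0.0, 1.0]], 'distortion': [-0.0217, 0.0, 0.0, 0.0, 0.0], 'hand_eye': [[-0.001, -0.953, -0.3028, 0.0762], [1.0, -0.001, -0.0001, 0.0007], [-0.0002, -0.3028, 0.953, -0.143], [0.0, 0.0, 0.0, 1.0]]}
```

View pics/top0.png

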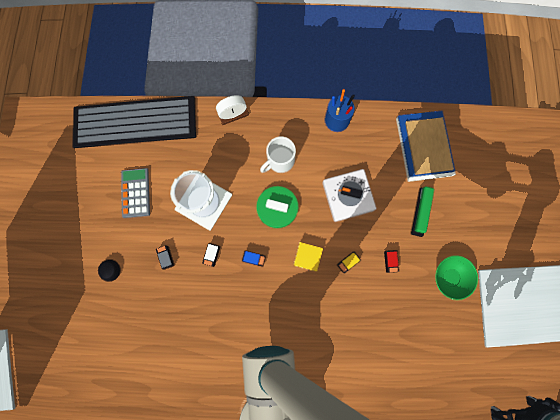

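View pics/side0.png

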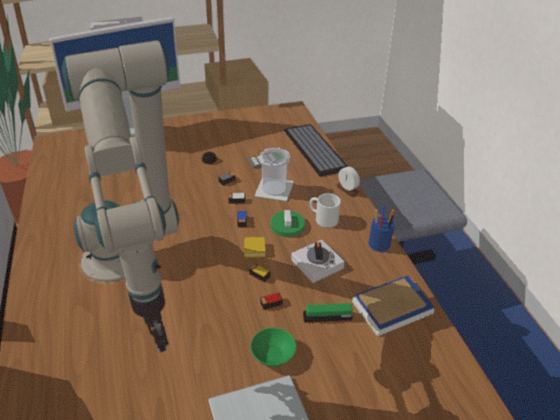

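View pics/wrist0.png

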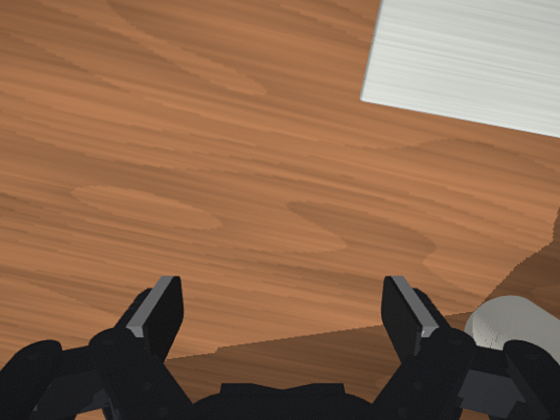

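```bash
cat > h.py <<'E'
import numpy as np,cv2
from rig import *
from scipy.spatial.transform import Rotation as R
def Twc(name,st=None):
    c=calibration(name)
    if name=="wrist":
        q=np.array(st["ee_rot"]);T=np.eye(4);T[:3,:3]=R.from_quat([q[1],q[2],q[3],q[0]]).as_matrix();T[:3,3]=st["position"]
        return T@np.array(c["hand_eye"]),c
    return np.linalg.inv(np.array(c["world_to_cam"])),c
def ray(name,px,st=None):
    T,c=Twc(name,st)
    u=cv2.undistortPoints(np.array(px,float).reshape(-1,1,2),np.array(c["mtx"]),np.array(c["distortion"]))[:,0]
    d=np.c_[u,np.ones(len(u))]@T[:3,:3].T
    return T[:3,3],d
def onplane(name,px,z,st=None):
    o,d=ray(name,px,st); s=(z-o[2])/d[:,2]; return (o+d*s[:,None])
def proj(name,P,st=None):
    T,c=Twc(name,st);W=np.linalg.inv(T)
    r,_=cv2.Rodrigues(W[:3,:3]);p,_=cv2.projectPoints(np.array(P,float).reshape(-1,3),r,W[:3,3],np.array(c["mtx"]),np.array(c["distortion"]));return p[:,0]
def snap(name,fn=None):
    st=get_state();im=get_image(name)
    if fn: cv2.imwrite("pics/"+fn+".png",im[:,:,::-1])
    return st,np.ascontiguousarray(im)
def blob(mask,minA=30):
    cs,_=cv2.findContours(mask.astype(np.uint8),cv2.RETR_EXTERNAL,cv2.CHAIN_APPROX_NONE)
    return sorted([c for c in cs if cv2.contourArea(c)>=minA],key=cv2.contourArea,reverse=True)
E
python3 - <<'E'
from h import *
im=cv2.imread("pics/top0.png")
c=im[150:290,130:410]; cv2.imwrite("pics/top0z.png",cv2.resize(c,None,fx=2.8,fy=2.8,interpolation=cv2.INTER_CUBIC))
E
```

```text
(no output)
```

View pics/top0z.png

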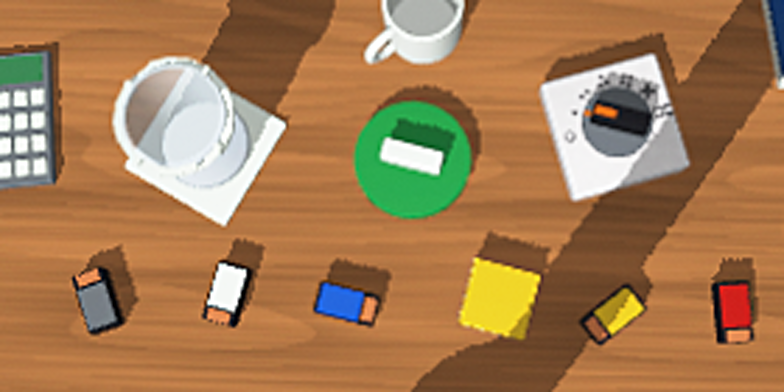

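```bash
python3 - <<'E'
from h import *
f=lambda a:np.array(a,float)/2.8+[130,150]
P={"cart g w b y r":([(98,298),(226,292),(347,302),(613,312),(733,311)],.026),
"lidbar":([(381,152),(444,162),(412,155)],.05),"foot":([(285,124),(224,224),(127,164)],.008),
"tally":([(541,86),(655,54),(690,163),(575,199)],.035),"dialbar":([(585,112),(652,125)],.076),"notes":([(470,258),(540,275),(527,338),(460,322)],.03),"lid":([(355,158),(470,158),(412,100),(412,218)],.023),
"mug":([(420,60)],0.0)}
for k,(p,z) in P.items():
    q=onplane("top",f(p),z); print(k,np.round(q[:,:2]*1000).tolist(), "mean",np.round(q.mean(0)[:2]*1000))
E
```

```text
cart g w b y r [[474.0, 338.0], [484.0, 202.0], [477.0, 75.0], [473.0, -205.0], [476.0, -332.0]] mean [477.  16.]
lidbar [[633.0, 43.0], [624.0, -24.0], [631.0, 10.0]] mean [629.  10.]
foot [[669.0, 150.0], [558.0, 211.0], [621.0, 321.0]] mean [616. 228.]
tally [[712.0, -126.0], [751.0, -250.0], [632.0, -286.0], [590.0, -163.0]] mean [ 671. -206.]
dialbar [[676.0, -168.0], [664.0, -237.0]] mean [ 670. -203.]
notes [[526.0, -53.0], [510.0, -127.0], [444.0, -114.0], [459.0, -44.0]] mean [485. -85.]
lid [[631.0, 72.0], [634.0, -52.0], [696.0, 12.0], [568.0, 9.0]] mean [632.  10.]
mug [[747.0, 5.0]] mean [747.   5.]
```

Request:
{"op": "drive_tool", "data": {
  "targets": [0,0,0,40,-14,5,1,0,0,0,50,-19,10,1,0,0,0,50,-19,10,1,0,0,0,50,-19,10,1,0,0,0,50,-19,10,1,0,0,0,50,-19,10,1,0,0,0,50,-19,10,1,0,0,0,49,-17,15,1,0,0,0,0,0,0,1,0,0,0,0,0,0,1],
  "grip_force": 60
}}

```text
clock: 1.4
position: [0.4751, -0.332, 0.151]
ee_rot: [-0.0, 0.994, 0.113, -0.001]
contact_force: [0.9, -0.4, 0.1]
width: 0.0854
```

```bash
cat >> h.py <<'E'
def yaw(st):
    T,_=Twc("wrist",st);q=np.array(st["ee_rot"]);M=R.from_quat([q[1],q[2],q[3],q[0]]).as_matrix()
    return np.degrees(np.arctan2(M[1,0],M[0,0])),M
def go(x,y,z,psi=None,mod=180):
    "mm; prints shift in the current tool axes, and turn (clockwise +)"
    st=get_state();a,M=yaw(st);d=np.array([x,y,z])-np.array(st["position"])*1000
    s=M.T@d
    tw=None
    if psi is not None:
        tw=-((psi-a+mod/2)%mod-mod/2)
    print("t=%.1f"%st["clock"],"pos",np.round(np.array(st["position"])*1000,1),"yaw %.1f"%a,"j6 %.2f"%st["qpos"][5],"shift",np.round(s,1),"turn",None if tw is None else round(tw,1),"w %.1f"%(st["width"]*1000),"F",np.round(st["contact_force"],1), "tilt",np.round(np.degrees(np.arccos(-M[2,2])),2))
    return s,tw
E
python3 - <<'E'
from h import *
go(476,-332,150)
snap("wrist","w1")
E
```

```text
t=1.4 pos [ 475.1 -332.   151. ] yaw 13.0 j6 0.62 shift [0.9 0.2 1. ] turn None w 85.4 F [ 0.9 -0.4  0.1] tilt 0.07
```

View pics/w1.png

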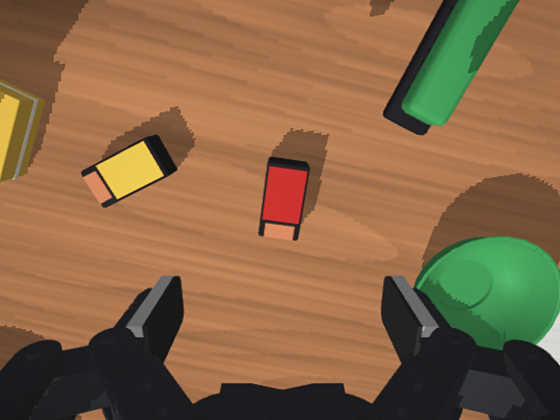

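```bash
cat >> h.py <<'E'
HS={"red":[((0,150,60),(6,255,255)),((174,150,60),(180,255,255))],"yellow":[((22,120,60),(34,255,255))],"blue":[((105,120,60),(125,255,255))],
"white":[((0,0,150),(180,40,255))],"grey":[((0,0,60),(180,60,150))]}
def cart(name,color,im,st,near,rad=70,z=.026,z2=None):
    hsv=cv2.cvtColor(im,cv2.COLOR_RGB2HSV)
    m=np.zeros(im.shape[:2],np.uint8)
    for lo,hi in HS[color]: m|=cv2.inRange(hsv,np.array(lo),np.array(hi))
    # restrict to neighbourhood
    c=proj(name,[[near[0]/1e3,near[1]/1e3,z]],st)[0]
    e=proj(name,[[near[0]/1e3+rad/1e3,near[1]/1e3,z]],st)[0]; rp=np.linalg.norm(e-c)
    k=np.zeros_like(m);cv2.circle(k,tuple(int(v) for v in c),int(rp),255,-1)
    b=blob(m&k,20)
    if not b: print(color,"none");return
    bl=[q for q in b if cv2.contourArea(q)>0.2*cv2.contourArea(b[0])]
    for q in bl[:3]:
        w=onplane(name,q.reshape(-1,2),z,st)[:,:2]*1000
        r=cv2.minAreaRect(w.astype(np.float32)); bp=cv2.boxPoints(r)
        e1=bp[1]-bp[0];e2=bp[2]-bp[1];L=e1 if np.linalg.norm(e1)>np.linalg.norm(e2) else e2
        print(name,color,"c",np.round(r[0],1),"size",np.round(sorted(r[1]),1),"long axis yaw %.1f"%(np.degrees(np.arctan2(L[1],L[0]))%180),"px",q.reshape(-1,2).mean(0).round())
E
python3 - <<'E'
from h import *
im=cv2.imread("pics/w1.png")[:,:,::-1].copy();st=get_state()
cart("wrist","red",im,st,(476,-332))
cart("wrist","yellow",im,st,(473,-205))
im=cv2.imread("pics/top0.png")[:,:,::-1].copy()
for c,n in dict(red=(476,-332),yellow=(473,-205),blue=(477,75),white=(484,202),grey=(474,338)).items(): cart("top",c,im,st,n,rad=45)
E
```

```text
wrist red c [ 481.2 -333.5] size [31. 45.] long axis yaw 4.7 px [284. 194.]
wrist yellow c [ 474.1 -209.7] size [30.5 44.2] long axis yaw 128.4 px [129. 169.]
top red c [ 483.9 -334.1] size [32.9 44.2] long axis yaw 0.9 px [392. 259.]
top yellow c [ 475.5 -210. ] size [30.9 46.4] long axis yaw 127.7 px [351. 261.]
top blue c [477.7  84. ] size [31.8 46.6] long axis yaw 77.5 px [251. 258.]
top white c [490.8 202.7] size [30.3 44.2] long axis yaw 165.9 px [211. 252.]
top grey c [466.1 340.1] size [31.7 44.5] long axis yaw 21.1 px [164. 259.]
```

```bash
python3 - <<'E'
from h import *
go(473.5,-334,3,4.7)
E
```

```text
t=1.4 pos [ 474.8 -332.5  151.4] yaw 12.9 j6 0.62 shift [ -1.5   1.1 148.4] turn 8.2 w 85.5 F [0.4 0.3 1. ] tilt 0.04
```

Request:
{"op": "drive_tool", "data": {
  "targets": [0,0,8,-1.5,1,40,1,0,0,0,0,0,50,1,0,0,0,0,0,40,1,0,0,0,0,0,18,1,0,0,0,0,0,0,1,0,0,0,0,0,0,0,0,0,0,0,0,0,0,0,0,0,0,0,0,0,0,0,0,0,0,0,0]
}}

```text
clock: 2.58
position: [0.4749, -0.3341, 0.0046]
ee_rot: [0.001, 0.999, 0.043, 0.001]
contact_force: [-0.2, 0.1, 5.4]
width: 0.0326
```

Request:
{"op": "drive_tool", "data": {
  "targets": [0,0,0,0,0,-40,0,0,0,0,0,0,-55,0,0,0,0,8,-25,-55,0,0,0,0,20,-50,-45,0,0,0,0,22,-55,-15,0,0,0,0,22,-55,0,0,0,0,0,22,-55,0,0,0,0,0,22,-55,0,0,0,0,0,22,-55,0,0,0,0,0,22,-55,0,0,0,0,0,22,-55,0,0,0,0,0,22,-50,0,0]
}}

```text
clock: 4.08
position: [0.6317, 0.1889, 0.2081]
ee_rot: [0.0, 0.999, 0.044, -0.0]
contact_force: [1.1, -0.1, -0.9]
width: 0.0332
```

Request:
{"op": "drive_tool", "data": {
  "targets": [0,0,0,15,-40,0,0,0,0,0,0,0,0,0,0,0,0,0,0,0,0]
}}

```text
clock: 4.45
position: [0.6427, 0.2274, 0.2078]
ee_rot: [0.001, 0.999, 0.043, -0.001]
contact_force: [-0.4, -0.2, -0.3]
width: 0.0328
```

```bash
python3 - <<'E'
from h import *
go(645,235,215)
snap("wrist","w2");snap("top","t2")
E
```

```text
t=4.5 pos [642.7 227.4 207.8] yaw 5.0 j6 1.72 shift [ 3.  -7.4 -7.2] turn None w 32.8 F [-0.4 -0.2 -0.3] tilt 0.11
```

View pics/w2.png

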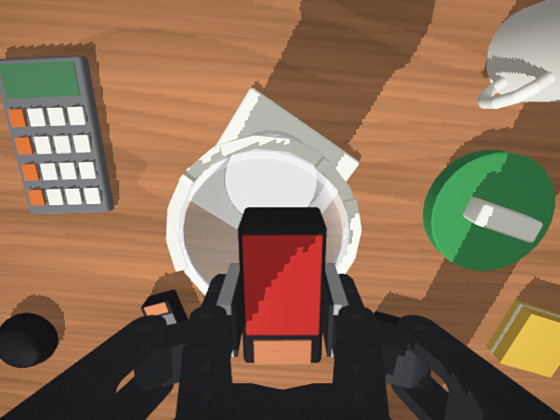

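View pics/t2.png

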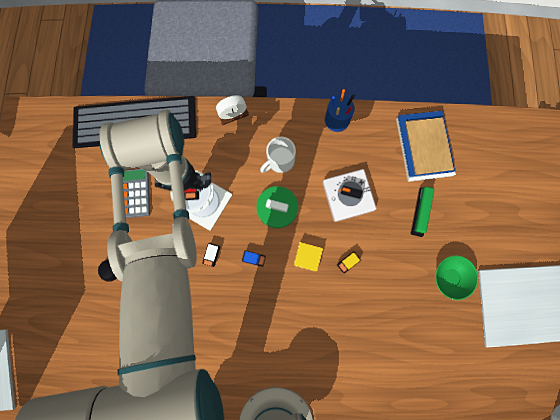

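```bash
python3 - <<'E'
from h import *
st=get_state()
im=cv2.imread("pics/w2.png"); c=im[80:310,130:390]; cv2.imwrite("pics/w2z.png",cv2.resize(c,None,fx=3,fy=2.6,interpolation=cv2.INTER_CUBIC)[:598])
q=onplane("wrist",[(182,215),(350,215),(252,88),(360,165),(166,215),(361,215),(266,137)],.165,st);print((q*1000).round(0))
q=onplane("wrist",[(252,88),(360,165)],.008,st);print((q*1000).round(0))
E
```

```text
[[654. 284. 165.]
 [662. 188. 165.]
 [726. 248. 165.]
 [691. 187. 165.]
 [654. 293. 165.]
 [663. 182. 165.]
 [702. 239. 165.]]
[[731. 261.   8.]
 [668. 149.   8.]]
```

View pics/w2z.png

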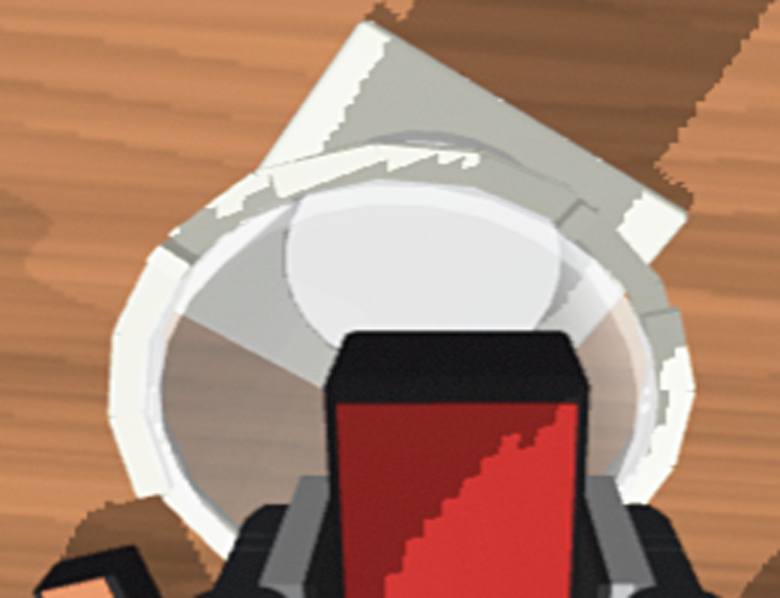

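Request:
{"op": "drive_tool", "data": {
  "targets": [0,0,0,1.5,-8.5,10,0,0,0,0,0,0,30,0,0,0,0,0,0,30,0,0,0,0,0,0,0,0,0,0,0,0,0,0,0.55,0,0,0,0,0,0,0.55,0,0,0,0,0,0,0.55,0,0,0,0,0,-40,0.55,0,0,0,0,0,-40,0.55,0,0,0,0,0,-10,1,0,0,0,0,0,0,1]
}}

```text
clock: 5.92
position: [0.6442, 0.2365, 0.229]
ee_rot: [-0.0, 0.999, 0.043, 0.001]
contact_force: [0.4, -0.0, -1.1]
width: 0.081
```

```bash
python3 - <<'E'
from h import *
go(484,202,150)
snap("wrist","w3")
E
```

```text
t=5.9 pos [644.2 236.5 229. ] yaw 4.9 j6 1.74 shift [-162.7   20.6   78.8] turn None w 81.0 F [ 0.4 -0.  -1.1] tilt 0.08
```

View pics/w3.png

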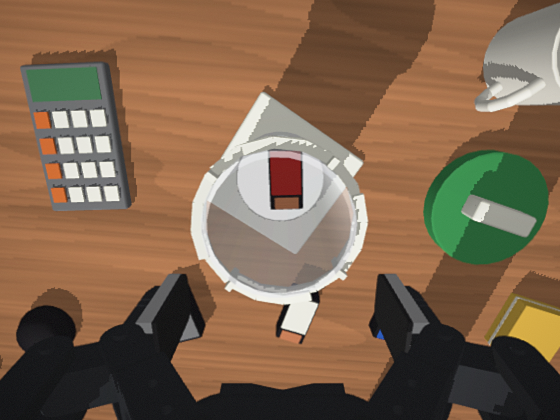

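Request:
{"op": "drive_tool", "data": {
  "targets": [0,0,0,-30,4,0,1,0,0,0,-50,6,5,1,0,0,0,-50,6,30,1,0,0,10,-32,2,40,1,0,0,9,0,0,4,1,0,0,0,0,0,0,1]
}}

```text
clock: 6.72
position: [0.4826, 0.2041, 0.1475]
ee_rot: [0.001, 0.993, -0.121, -0.002]
contact_force: [0.9, -0.3, 0.3]
width: 0.0854
```

```bash
python3 - <<'E'
from h import *
st,im=snap("wrist","w4")
cart("wrist","white",im,st,(484,204),rad=45)
go(483,204.6,3,166)
E
```

```text
wrist white c [488.9 202.4] size [30.6 43.5] long axis yaw 165.9 px [280. 195.]
t=6.8 pos [483.8 204.4 148.4] yaw -13.9 j6 2.08 shift [-7.000e-01 -1.000e-01  1.454e+02] turn 0.1 w 85.5 F [ 0.2 -0.3  0.7] tilt 0.1
```

View pics/w4.png

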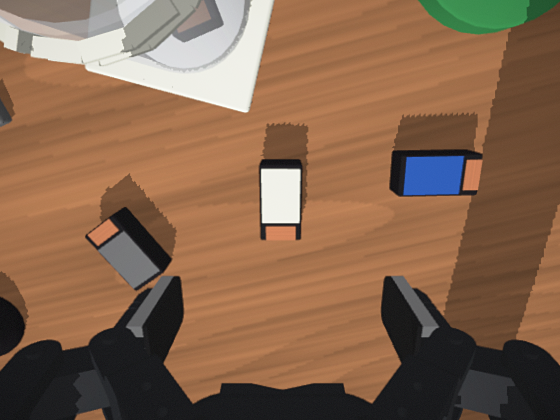

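Request:
{"op": "drive_tool", "data": {
  "targets": [0,0,0,-2,0,45,1,0,0,0,0,0,50,1,0,0,0,0,0,35,1,0,0,0,0,0,15,1,0,0,0,0,0,0,1,0,0,0,0,0,0,0,0,0,0,0,0,0,0,0,0,0,0,0,0,0,0,0,0,0,0,0,0]
}}

```text
clock: 7.9
position: [0.4832, 0.2053, 0.0055]
ee_rot: [-0.0, 0.992, -0.122, 0.001]
contact_force: [-0.2, -1.3, 6.9]
width: 0.0329
```

```bash
python3 - <<'E'
from h import *
go(643.5,236,208)
E
```

```text
t=7.9 pos [483.2 205.3   5.5] yaw -14.1 j6 2.09 shift [ 148.5  -68.9 -202. ] turn None w 32.9 F [-0.2 -1.3  6.9] tilt 0.14
```

Request:
{"op": "drive_tool", "data": {
  "targets": [0,0,0,0,0,-40,0,0,0,0,0,0,-55,0,0,0,0,0,0,-55,0,0,0,0,20,-10,-45,0,0,0,0,45,-20,-10,0,0,0,0,45,-20,0,0,0,0,0,38,-19,0,0,0,0,0,0,0,0,0,0,0,0,0,0,0,0]
}}

```text
clock: 9.02
position: [0.6415, 0.2358, 0.2086]
ee_rot: [0.0, 0.992, -0.122, -0.001]
contact_force: [-0.6, 0.0, 0.1]
width: 0.0328
```

```bash
python3 - <<'E'
from h import *
go(643.5,236,135)
E
```

```text
t=9.0 pos [641.5 235.8 208.6] yaw -14.1 j6 2.07 shift [ 2.1 -0.8 73.6] turn None w 32.8 F [-0.6  0.   0.1] tilt 0.14
```

Request:
{"op": "drive_tool", "data": {
  "targets": [0,0,0,2,0,20,0,0,0,0,0,0,35,0,0,0,0,0,0,20,0,0,0,0,0,0,0,0,0,0,0,0,0,0,0.55,0,0,0,0,0,0,0.55,0,0,0,0,0,0,0.55,0,0,0,0,0,-40,0.55,0,0,0,0,0,-40,0.55,0,0,0,0,0,-10,1,0,0,0,0,0,0,1]
}}

```text
clock: 10.4
position: [0.6447, 0.2355, 0.2249]
ee_rot: [-0.0, 0.992, -0.122, 0.001]
contact_force: [0.2, 0.1, 0.2]
width: 0.0811
```

```bash
python3 - <<'E'
from h import *
st,im=snap("wrist","w5");st2,im2=snap("top","t5")
c0=np.array([466.1,340.1]);print(c0)
cart("top","grey",im2,st2,(466,340),rad=40)
cart("top","blue",im2,st2,(477,80),rad=60)
cart("top","yellow",im2,st2,(475,-210),rad=60)
go(474,340,150,21)
E
```

```text
[466.1 340.1]
top grey c [464.4 343.3] size [68.3 77.2] long axis yaw 39.4 px [163. 258.]
top blue c [477.7  84. ] size [31.8 46.6] long axis yaw 77.5 px [251. 258.]
top yellow c [ 475.8 -209.6] size [31.9 46.4] long axis yaw 130.9 px [350. 261.]
t=10.5 pos [643.7 235.3 222.7] yaw -14.1 j6 2.07 shift [-189.9  -60.4   73.1] turn -35.1 w 85.3 F [-0.   0.3 -0.2] tilt 0.16
```

View pics/w5.png

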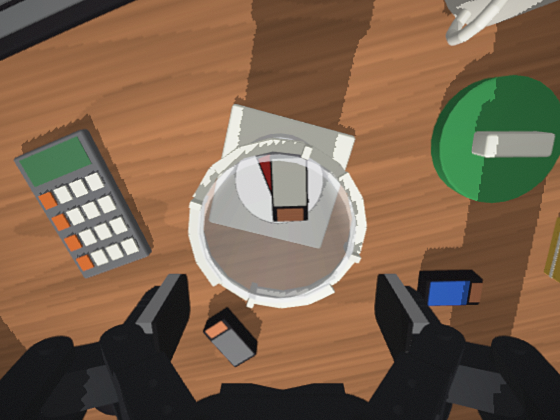

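Request:
{"op": "drive_tool", "data": {
  "targets": [0,0,0,-35,-12,0,1,0,0,0,-52,-17,0,1,0,0,0,-52,-17,20,1,0,0,0,-51,-17,25,1,0,0,-9,0,0,20,1,0,0,-9,0,0,8,1,0,0,-9,0,0,0,1,0,0,-8,0,0,0,1,0,0,0,0,0,0,1]
}}

```text
clock: 11.62
position: [0.4746, 0.3423, 0.1497]
ee_rot: [0.001, 0.984, 0.181, -0.002]
contact_force: [-0.6, -0.1, 0.4]
width: 0.0852
```

```bash
python3 - <<'E'
from h import *
st,im=snap("wrist","w6")
cart("wrist","grey",im,st,(467,340),rad=30)
go(473.6,343,3,21)
E
```

```text
wrist grey c [465.6 339.9] size [31.1 44.4] long axis yaw 20.8 px [280. 213.]
t=11.7 pos [474.8 342.4 149.9] yaw 20.8 j6 1.71 shift [ -0.5  -1.1 146.9] turn -0.2 w 85.4 F [ 0.4 -0.5  0.1] tilt 0.16
```

View pics/w6.png

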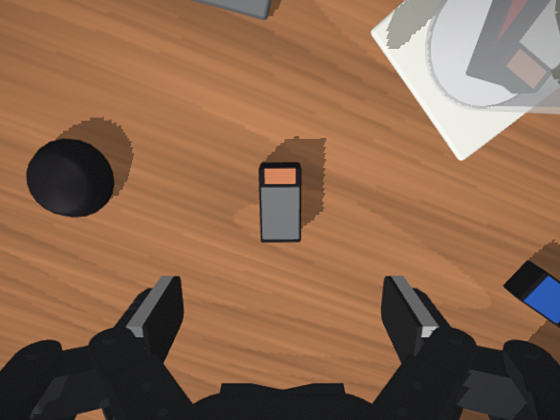

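Request:
{"op": "drive_tool", "data": {
  "targets": [0,0,0,-1,0,45,1,0,0,0,0,0,50,1,0,0,0,0,0,36,1,0,0,0,0,0,15,1,0,0,0,0,0,0,1,0,0,0,0,0,0,0,0,0,0,0,0,0,0,0,0,0,0,0,0,0,0,0,0,0,0,0,0]
}}

```text
clock: 12.8
position: [0.4755, 0.343, 0.0067]
ee_rot: [-0.0, 0.983, 0.182, 0.001]
contact_force: [-0.2, 0.6, 5.5]
width: 0.0324
```

```bash
python3 - <<'E'
from h import *
go(643.5,236,215)
E
```

```text
t=12.8 pos [475.5 343.    6.7] yaw 20.9 j6 1.71 shift [ 119.2  159.9 -208. ] turn None w 32.4 F [-0.2  0.6  5.5] tilt 0.16
```

Request:
{"op": "drive_tool", "data": {
  "targets": [0,0,0,0,0,-40,0,0,0,0,0,0,-55,0,0,0,0,0,0,-55,0,0,0,0,19,30,-45,0,0,0,0,34,44,-13,0,0,0,0,34,44,0,0,0,0,0,32,42,0,0,0,0,0,0,0,0,0,0,0,0,0,0,0,0]
}}

```text
clock: 13.92
position: [0.6422, 0.2355, 0.2127]
ee_rot: [-0.0, 0.983, 0.181, -0.001]
contact_force: [-0.3, -0.4, -0.1]
width: 0.0327
```

```bash
python3 - <<'E'
from h import *
go(643.5,236,135)
E
```

```text
t=13.9 pos [642.2 235.5 212.7] yaw 20.9 j6 1.46 shift [ 1.5  0.  77.7] turn None w 32.7 F [-0.3 -0.4 -0.1] tilt 0.12
```

Request:
{"op": "drive_tool", "data": {
  "targets": [0,0,0,1,0,25,0,0,0,0,0,0,35,0,0,0,0,0,0,17,0,0,0,0,0,0,0,0,0,0,0,0,0,0,0.55,0,0,0,0,0,0,0.55,0,0,0,0,0,0,0.55,0,0,0,0,0,-40,0.55,0,0,0,0,0,-40,0.55,0,0,0,0,0,-10,1,0,0,0,0,0,0,1]
}}

```text
clock: 15.3
position: [0.644, 0.2359, 0.2269]
ee_rot: [0.0, 0.983, 0.182, 0.001]
contact_force: [0.4, 0.4, -0.1]
width: 0.081
```

```bash
python3 - <<'E'
from h import *
st,im=snap("wrist","w7");st2,im2=snap("top","t7")
cart("top","blue",im2,st2,(477,80),rad=60)
cart("top","yellow",im2,st2,(475,-210),rad=60)
go(476,76,150,78)
E
```

```text
top blue c [477.7  84. ] size [31.8 46.6] long axis yaw 77.5 px [251. 258.]
top yellow c [ 475.7 -209.4] size [31.7 46. ] long axis yaw 130.3 px [350. 260.]
t=15.4 pos [643.  235.6 224.7] yaw 20.9 j6 1.46 shift [-212.8   89.4   75.3] turn -57.1 w 85.4 F [-0.2 -1.1 -0.2] tilt 0.16
```

View pics/w7.png

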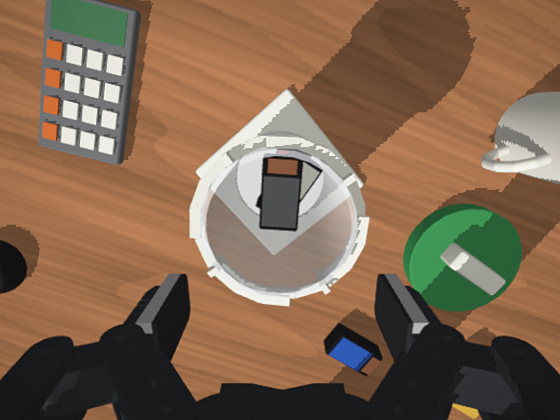

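Request:
{"op": "drive_tool", "data": {
  "targets": [0,0,0,-35,15,0,1,0,0,0,-50,21,0,1,0,0,0,-50,21,20,1,0,0,0,-50,21,25,1,0,0,-10,-28,11,20,1,0,0,-10,0,0,8,1,0,0,-10,0,0,0,1,0,0,-10,0,0,0,1,0,0,-10,0,0,0,1,0,0,-7,0,0,0,1,0,0,0,0,0,0,1]
}}

```text
clock: 16.77
position: [0.4756, 0.0766, 0.152]
ee_rot: [-0.001, 0.778, 0.628, -0.001]
contact_force: [-0.2, -0.1, 0.4]
width: 0.0857
```

```bash
python3 - <<'E'
from h import *
st,im=snap("wrist","w8")
cart("wrist","blue",im,st,(477,80),rad=50)
go(476,76,3,77.5)
E
```

```text
wrist blue c [476.8  82.5] size [31.3 45.5] long axis yaw 76.9 px [283. 194.]
t=16.8 pos [475.8  76.6 152.2] yaw 77.8 j6 0.23 shift [ -0.5   0.7 149.2] turn 0.3 w 85.6 F [-0.  -1.1  0.6] tilt 0.15
```

View pics/w8.png

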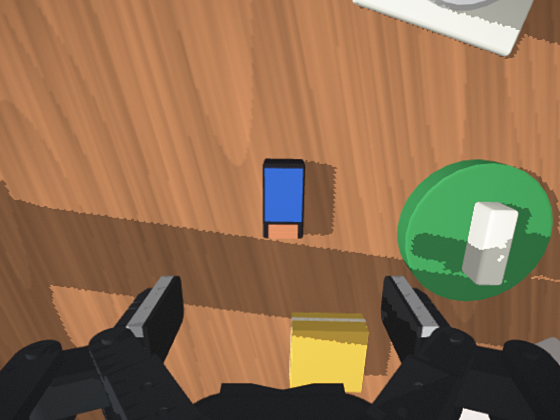

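Request:
{"op": "drive_tool", "data": {
  "targets": [0,0,0,-2,0.5,45,1,0,0,0,0,0,50,1,0,0,0,0,0,38,1,0,0,0,0,0,16,1,0,0,0,0,0,0,1,0,0,0,0,0,0,0,0,0,0,0,0,0,0,0,0,0,0,0,0,0,0,0,0,0,0,0,0]
}}

```text
clock: 17.95
position: [0.4777, 0.0746, 0.0054]
ee_rot: [0.001, 0.777, 0.629, 0.001]
contact_force: [-0.0, 0.5, 6.5]
width: 0.0332
```

```bash
python3 - <<'E'
from h import *
go(643.5,236,215)
E
```

```text
t=17.9 pos [477.7  74.6   5.4] yaw 77.9 j6 0.22 shift [ 192.6  128.9 -209.2] turn None w 33.2 F [-0.   0.5  6.5] tilt 0.13
```

Request:
{"op": "drive_tool", "data": {
  "targets": [0,0,0,0,0,-40,0,0,0,0,0,0,-55,0,0,0,0,10,7,-55,0,0,0,0,32,22,-45,0,0,0,0,50,33,-14,0,0,0,0,50,33,0,0,0,0,0,50,34,0,0,0,0,0,0,0,0,0,0,0,0,0,0,0,0]
}}

```text
clock: 19.08
position: [0.6422, 0.2351, 0.2124]
ee_rot: [-0.0, 0.777, 0.629, -0.001]
contact_force: [-1.0, -0.1, -0.7]
width: 0.0329
```

```bash
python3 - <<'E'
from h import *
go(643.5,236,137)
E
```

```text
t=19.1 pos [642.2 235.1 212.4] yaw 78.0 j6 0.46 shift [ 1.2  1.3 75.4] turn None w 32.9 F [-1.  -0.1 -0.7] tilt 0.15
```

Request:
{"op": "drive_tool", "data": {
  "targets": [0,0,0,1,1,25,0,0,0,0,0,0,35,0,0,0,0,0,0,15,0,0,0,0,0,0,0,0,0,0,0,0,0,0,0.55,0,0,0,0,0,0,0.55,0,0,0,0,0,0,0.55,0,0,0,0,0,-40,0.55,0,0,0,0,0,-40,0.55,0,0,0,0,0,-10,1,0,0,0,0,0,0,1]
}}

```text
clock: 20.45
position: [0.6444, 0.2363, 0.2289]
ee_rot: [0.0, 0.777, 0.629, 0.001]
contact_force: [-0.7, -0.2, 0.1]
width: 0.081
```

```bash
python3 - <<'E'
from h import *
st,im=snap("wrist","w9");st2,im2=snap("top","t9")
cart("top","yellow",im2,st2,(475,-210),rad=60)
go(470,-203,150,128.5)
E
```

```text
top yellow c [ 475.8 -209.6] size [31.7 46.4] long axis yaw 130.3 px [351. 260.]
t=20.6 pos [643.4 235.9 226.7] yaw 77.9 j6 0.46 shift [-465.4  -77.7   77.5] turn -50.6 w 85.4 F [-0.1 -0.1 -0.1] tilt 0.17
```

View pics/w9.png

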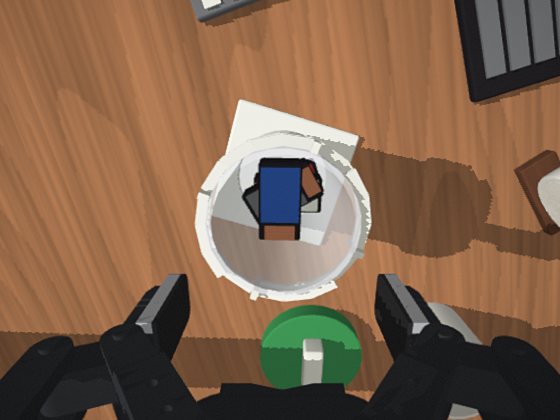

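View pics/t9.png

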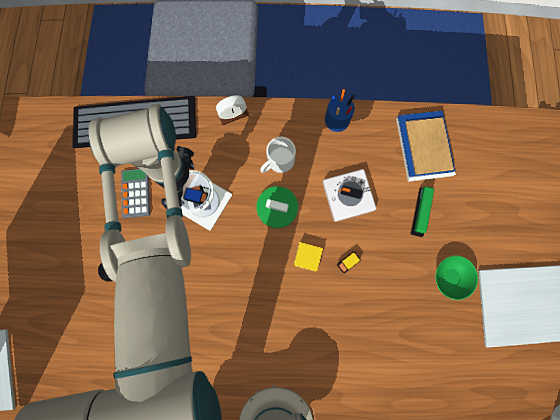

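Request:
{"op": "drive_tool", "data": {
  "targets": [0,0,0,-35,-6,0,1,0,0,0,-52,-9,0,1,0,0,0,-54,-9,0,1,0,0,0,-54,-9,0,1,0,0,0,-54,-9,0,1,0,0,0,-54,-9,0,1,0,0,0,-54,-9,20,1,0,0,0,-54,-9,20,1,0,0,-10,-54,-9,30,1,0,0,-10,0,0,8,1,0,0,-10,0,0,0,1,0,0,-10,0,0,0,1]
}}

```text
clock: 22.05
position: [0.47, -0.2007, 0.1491]
ee_rot: [-0.002, 0.515, 0.857, -0.0]
contact_force: [0.4, -0.6, 0.2]
width: 0.0854
```

Request:
{"op": "drive_tool", "data": {
  "targets": [0,0,-10,0,0,0,1,0,0,0,0,0,0,1]
}}

```text
clock: 22.3
position: [0.4704, -0.2006, 0.1496]
ee_rot: [-0.002, 0.442, 0.897, 0.0]
contact_force: [-0.6, 1.0, 0.0]
width: 0.0853
```

```bash
python3 - <<'E'
from h import *
st,im=snap("wrist","w10")
cart("wrist","yellow",im,st,(474,-210),rad=45)
go(469,-203.5,3,128.5)
E
```

```text
wrist yellow c [ 474.6 -210.3] size [31.3 44.2] long axis yaw 128.4 px [281. 216.]
t=22.4 pos [ 470.6 -200.7  149.9] yaw 127.5 j6 -1.19 shift [ -1.7  -2.8 146.9] turn -1.0 w 85.2 F [-0.2  0.7 -0.7] tilt 0.15
```

View pics/w10.png

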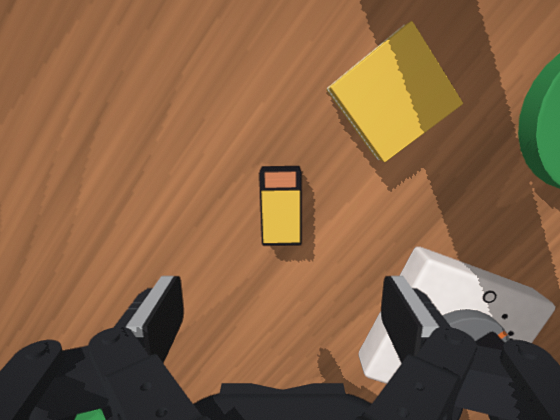

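Request:
{"op": "drive_tool", "data": {
  "targets": [0,0,-1,-2,-2.5,45,1,0,0,0,0,0,50,1,0,0,0,0,0,36,1,0,0,0,0,0,15,1,0,0,0,0,0,0,1,0,0,0,0,0,0,0,0,0,0,0,0,0,0,0,0,0,0,0,0,0,0,0,0,0,0,0,0]
}}

```text
clock: 23.48
position: [0.4715, -0.2047, 0.0063]
ee_rot: [0.001, 0.433, 0.901, -0.0]
contact_force: [-0.5, 0.2, 6.0]
width: 0.0327
```

```bash
python3 - <<'E'
from h import *
go(643.5,236,220)
E
```

```text
t=23.5 pos [ 471.5 -204.7    6.3] yaw 128.7 j6 -1.22 shift [ 235.9  410.  -213.9] turn None w 32.7 F [-0.5  0.2  6. ] tilt 0.15
```

Request:
{"op": "drive_tool", "data": {
  "targets": [0,0,0,0,0,-40,0,0,0,0,0,0,-55,0,0,0,0,10,18,-55,0,0,0,0,26,46,-45,0,0,0,0,28,49,-19,0,0,0,0,28,49,0,0,0,0,0,28,49,0,0,0,0,0,28,49,0,0,0,0,0,28,49,0,0,0,0,0,28,49,0,0,0,0,0,18,29,0,0,0,0,0,14,23,0,0]
}}

```text
clock: 24.98
position: [0.6411, 0.2333, 0.2142]
ee_rot: [-0.0, 0.432, 0.902, -0.0]
contact_force: [0.0, 0.2, -0.7]
width: 0.0328
```

Request:
{"op": "drive_tool", "data": {
  "targets": [0,0,0,0,0,0,0,0,0,0,0,0,0,0]
}}

```text
clock: 25.22
position: [0.6406, 0.2307, 0.2144]
ee_rot: [-0.0, 0.433, 0.901, -0.001]
contact_force: [0.2, -0.2, -1.0]
width: 0.0329
```

```bash
python3 - <<'E'
from h import *
go(643.5,236,145)
E
```

```text
t=25.2 pos [640.6 230.7 214.4] yaw 128.7 j6 -0.43 shift [ 2.3  5.7 69.4] turn None w 32.9 F [ 0.2 -0.2 -1. ] tilt 0.08
```

Request:
{"op": "drive_tool", "data": {
  "targets": [0,0,0,2,6,20,0,0,0,0,0,0,30,0,0,0,0,0,0,15,0,0,0,0,0,0,0,0,0,0,0,0,0,0,0.55,0,0,0,0,0,0,0.55,0,0,0,0,0,0,0.55,0,0,0,0,0,-40,0.55,0,0,0,0,0,-40,0.55,0,0,0,0,0,-10,1,0,0,0,0,0,0,1]
}}

```text
clock: 26.6
position: [0.6446, 0.2368, 0.2401]
ee_rot: [0.001, 0.433, 0.901, 0.0]
contact_force: [0.6, -0.4, -0.4]
width: 0.0808
```

```bash
python3 - <<'E'
from h import *
st,im=snap("wrist","w11");snap("side","s11")
go(630,10,180,170)
E
```

```text
t=26.7 pos [643.7 236.5 237.9] yaw 128.7 j6 -0.42 shift [-168.3 -152.2   58.2] turn -41.3 w 85.7 F [-0.3  0.5 -0.2] tilt 0.16
```

View pics/w11.png

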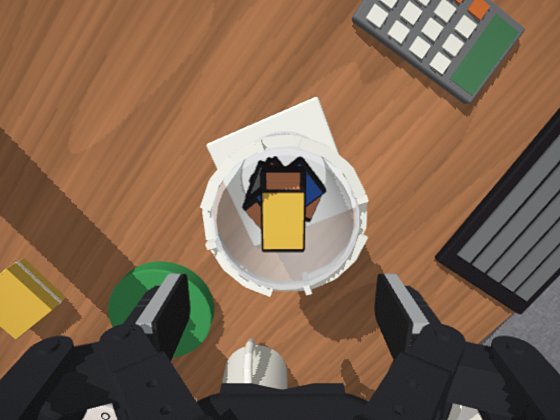

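View pics/s11.png

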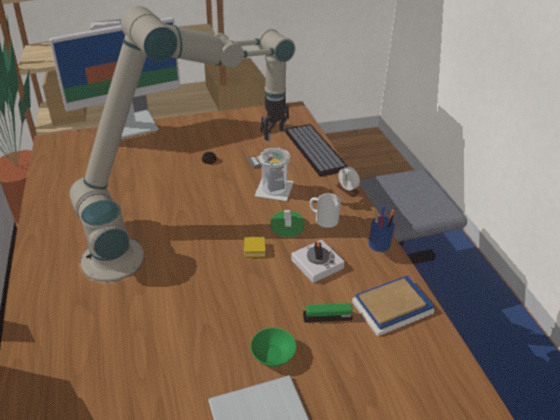

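```bash
python3 - <<'E'
from h import *
def mk(p,y,tilt=0):
    a=np.radians(y)/2
    return dict(position=np.array(p)/1e3,ee_rot=[0,np.cos(a),np.sin(a),0])
D={"w3":((644.2,236.5,229),4.9),"w5":((643.9,235.4,223.5),-14.1),"w7":((643.3,235.8,225.5),20.9),"w9":((643.6,236,227.5),77.9),"w11":((644,236.6,238.5),128.7)}
W=[]
for k,(p,y) in D.items():
    im=cv2.imread(f"pics/{k}.png");st=mk(p,y)
    c=cv2.resize(im[80:310,170:400],None,fx=1.7,fy=1.7,interpolation=cv2.INTER_CUBIC);W.append(c)
cv2.imwrite("pics/m1.png",np.hstack(W[:2]));cv2.imwrite("pics/m2.png",np.hstack(W[3:5]))
def cen(k,a,b):
    st=mk(*D[k]);q=onplane("wrist",[a,b],.008,st)[:,:2]*1000
    e=q[1]-q[0];L=np.linalg.norm(e);e/=L;m=q.mean(0)
    n=np.array([-e[1],e[0]]); 
    if n@(np.array([643,236])-m)<0:n=-n
    print(k,"L %.1f"%L,"yaw %.1f"%(np.degrees(np.arctan2(e[1],e[0]))%90),(m+65*n).round(1))
cen("w3",(266,93),(363,160));cen("w9",(240,100),(358,136));cen("w11",(317,98),(209,146));cen("w7",(291,90),(363,185))
E
```

```text
w3 L 122.0 yaw 61.5 [644.3 238.9]
w9 L 125.8 yaw 61.5 [642.3 237.7]
w11 L 124.5 yaw 61.8 [646.7 237.8]
w7 L 123.8 yaw 59.9 [643.5 240.3]
```

View pics/m1.png

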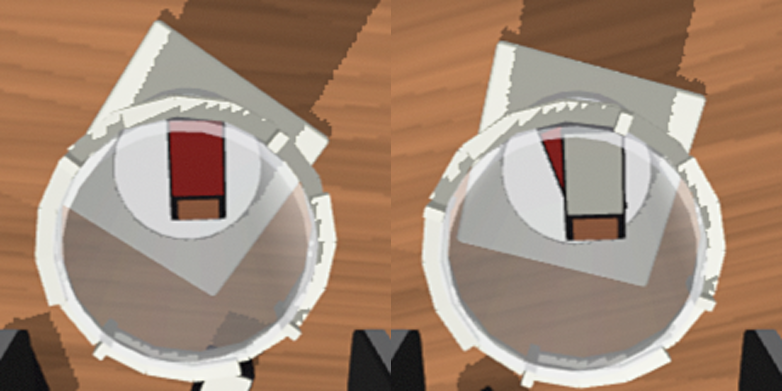

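View pics/m2.png

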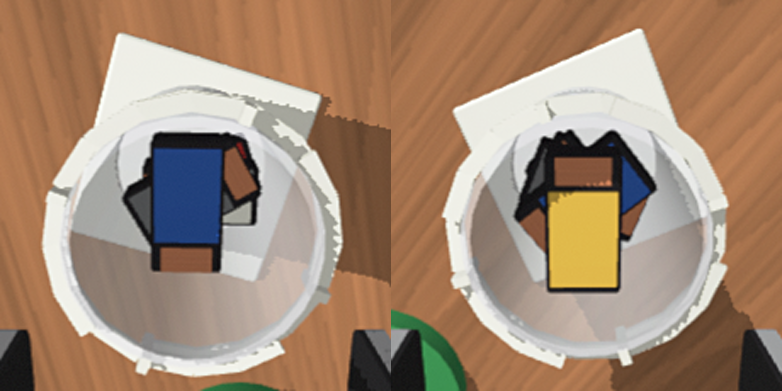

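```bash
python3 - <<'E'
from h import *
def mk(p,y,tilt=0):
    a=np.radians(y)/2
    return dict(position=np.array(p)/1e3,ee_rot=[0,np.cos(a),np.sin(a),0])
D={"w3":((644.2,236.5,229),4.9),"w5":((643.9,235.4,223.5),-14.1),"w9":((643.6,236,227.5),77.9),"w11":((644,236.6,238.5),128.7)}
from scipy.optimize import least_squares
def circ(k,pts,off):
    st=mk(*D[k]);p=(np.array(pts,float)-[off,0])/1.7+[170,80]
    q=onplane("wrist",p,.165,st)[:,:2]*1000
    s=least_squares(lambda v:np.hypot(*(q-v[:2]).T)-v[2],[643,236,46]).x
    print(k,s.round(1),(np.hypot(*(q-s[:2]).T)-s[2]).round(1))
circ("w11",[(466,235),(712,235),(588,115),(588,357)],391)
circ("w9",[(64,235),(325,235),(195,112),(195,358)],0)
circ("w3",[(62,240),(310,240),(186,118),(186,362)],0)
circ("w5",[(441,240),(698,240),(570,118),(570,366)],391)
E
```

```text
w11 [644.3 238.6  49.1] [-1.  -0.9  1.   0.9]
w9 [644.8 241.4  48.4] [ 0.1  0.1 -0.1 -0.1]
w3 [646.9 239.9  47.5] [-1.  -1.   1.   0.9]
w5 [649.3 240.1  47.5] [-0.5 -0.5  0.6  0.5]
```

```bash
python3 - <<'E'
import numpy as np
for rows in ([(128.7,644.3,238.6),(77.9,644.8,241.4),(4.9,646.9,239.9),(-14.1,649.3,240.1)],[(4.9,644.3,238.9),(77.9,642.3,237.7),(128.7,646.7,237.8),(20.9,643.5,240.3),(5,642.8,236.9)]):
    A=[];b=[]
    for y,x,yy in rows:
        c,s=np.cos(np.radians(y)),np.sin(np.radians(y))
        A+=[[1,0,c,s],[0,1,s,-c]];b+=[x,yy]
    r=np.linalg.lstsq(np.array(A),np.array(b),rcond=None);print(r[0].round(1),(np.array(A)@r[0]-b).round(1))
E
```

```text
[646.4 238.6   1.7  -1.8] [-0.4  0.2  0.2 -0.7  1.   0.7 -0.8 -0.1]
[ 6.447e+02  2.388e+02 -1.300e+00 -3.000e-01] [-0.9  0.1  1.8 -0.2 -1.4 -0.3 -0.1 -1.7  0.6  2.1]
```

Request:
{"op": "drive_tool", "data": {
  "targets": [0,0,0,-28,-25,0,0.6,0,0,0,-35,-32,0,0.6,0,0,0,-35,-32,10,0.6,0,0,0,-35,-32,20,0.6,0,0,10,-35,-31,20,0.6,0,0,10,0,0,8,0.6,0,0,10,0,0,0,0.6,0,0,10,0,0,0,0.6,0,0,6.5,0,0,0,0.6,0,0,0,0,0,0,0.6,0,0,0,0,0,0,0.6]
}}

```text
clock: 28.08
position: [0.6304, 0.0107, 0.1806]
ee_rot: [-0.001, 0.753, 0.658, -0.001]
contact_force: [0.2, 0.1, -0.8]
width: 0.0512
```

```bash
python3 - <<'E'
from h import *
go(630,10,180,82)
st,im=snap("wrist","w12")
hsv=cv2.cvtColor(im,cv2.COLOR_RGB2HSV)
g=cv2.inRange(hsv,np.array((45,80,30)),np.array((80,255,255)))
b=blob(g,500)[0];
hull=cv2.convexHull(b);print(cv2.fitEllipse(hull))
E
```

```text
t=28.1 pos [630.4  10.7 180.6] yaw 82.3 j6 0.04 shift [-0.7 -0.3  0.6] turn 0.3 w 51.2 F [ 0.2  0.1 -0.8] tilt 0.11
((284.7618713378906, 187.54295349121094), (136.0838165283203, 139.16152954101562), 87.03134155273438)
```

View pics/w12.png

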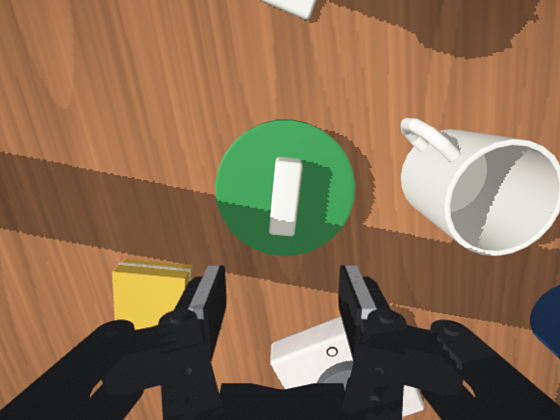

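```bash
python3 - <<'E'
from h import *
st=get_state();im=cv2.imread("pics/w12.png")[:,:,::-1].copy()
z=im[145:245,255:320];cv2.imwrite("pics/w12z.png",cv2.resize(z,None,fx=6,fy=6,interpolation=cv2.INTER_CUBIC)[:,:,::-1])
q=onplane("wrist",[(284.8,187.5)],.023,st)*1000;print("lid c",q)
E
```

```text
lid c [[632.60160335  15.40365768  23.        ]]
```

View pics/w12z.png

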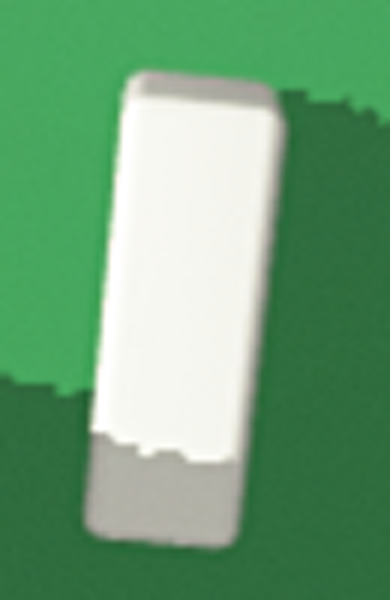

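```bash
python3 - <<'E'
from h import *
st=get_state()
p=np.array([(124,95),(275,108),(238,548),(84,532)])/6+[255,145]
q=(onplane("wrist",p,.05,st)*1000)[:,:2];print(q.round(1),q.mean(0))
for a,b in((0,3),(1,2)):
    d=q[a]-q[b];print(np.linalg.norm(d),np.degrees(np.arctan2(d[1],d[0])))
E
```

```text
[[629.   44.3]
 [648.6  39.9]
 [635.9 -21.7]
 [614.6 -16.3]] [632.03262023  11.5690516 ]
62.34256749926765 76.68557243983545
62.889910756595704 78.3718992595662
```

```bash
python3 - <<'E'
from h import *
go(632,11.6,27.5,77.5)
E
```

```text
t=28.1 pos [630.6  10.7 180.9] yaw 82.3 j6 0.04 shift [  1.1   1.5 153.4] turn 4.8 w 51.4 F [ 0.3 -0.3  0.6] tilt 0.07
```

Request:
{"op": "drive_tool", "data": {
  "targets": [0,0,4.8,1,1.5,40,0.6,0,0,0,0,0,50,0.6,0,0,0,0,0,45,0.6,0,0,0,0,0,18,0.6,0,0,0,0,0,0,0.6,0,0,0,0,0,0,0,0,0,0,0,0,0,0,0,0,0,0,0,0,0,0,0,0,0,0,0,0],
  "grip_force": 80
}}

```text
clock: 29.25
position: [0.6338, 0.0113, 0.0304]
ee_rot: [0.001, 0.78, 0.625, 0.001]
contact_force: [0.4, 0.2, 5.7]
width: 0.0201
```

```bash
python3 - <<'E'
from h import *
go(645.5,238.7,230,130.8)
E
```

```text
t=29.2 pos [633.8  11.3  30.4] yaw 77.4 j6 0.13 shift [ 224.6  -37.5 -199.7] turn -53.4 w 20.1 F [0.4 0.2 5.7] tilt 0.2
```

Request:
{"op": "drive_tool", "data": {
  "targets": [0,0,0,0,0,-30,0,0,0,0,0,0,-45,0,0,0,0,0,0,-50,0,0,0,0,15,-2.5,-50,0,0,0,0,40,-7,-25,0,0,0,0,45,-7,0,0,0,0,0,45,-7,0,0,0,0,0,45,-7,0,0,0,0,0,35,-7,0,0,0,0,0,0,0,0,0,0,0,0,0,0,0,0]
}}

```text
clock: 30.62
position: [0.6446, 0.2386, 0.2281]
ee_rot: [0.0, 0.78, 0.625, -0.001]
contact_force: [-0.1, -0.5, -1.9]
width: 0.0204
```

```bash
python3 - <<'E'
from h import *
go(645.5,238.7,230,130.8)
st,im=snap("wrist","w13");snap("side","s13")
E
```

```text
t=30.6 pos [644.6 238.6 228.1] yaw 77.4 j6 0.47 shift [ 0.2  0.8 -1.9] turn -53.4 w 20.4 F [-0.1 -0.5 -1.9] tilt 0.09
```

View pics/w13.png

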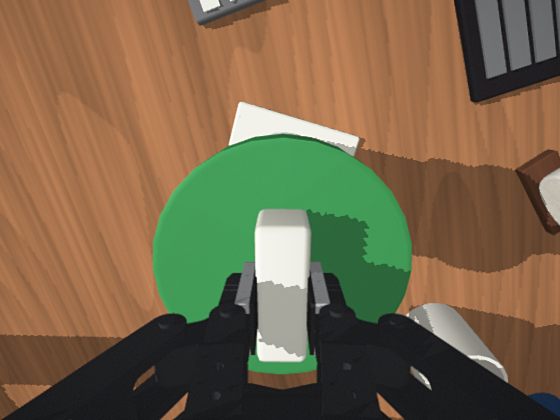

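View pics/s13.png

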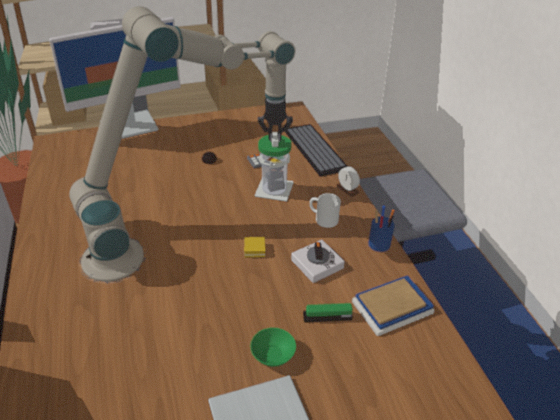

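```bash
python3 - <<'E'
from h import *
st=get_state();im=cv2.imread("pics/w13.png")[:,:,::-1].copy()
hsv=cv2.cvtColor(im,cv2.COLOR_RGB2HSV)
g=cv2.inRange(hsv,np.array((45,80,30)),np.array((80,255,255)))
b=max(blob(g,500),key=cv2.contourArea).reshape(-1,2)
h=cv2.convexHull(b).reshape(-1,2); h=h[h[:,1]<300]
# outer points only
w=onplane("wrist",h,.221,st)[:,:2]*1000
from scipy.optimize import least_squares
s=least_squares(lambda v:np.hypot(*(w-v[:2]).T)-v[2],[643,236,63],loss="soft_l1").x
print(s.round(1), (s[:2]-np.array(st["position"][:2])*1000).round(1), (np.hypot(*(w-s[:2]).T)-s[2]).round(1))
E
```

```text
[644.2 239.   62.3] [-0.7  1.1] [ 0.9  0.7  0.6  0.5  0.3  0.1  0.  -0.2 -0.5 -0.5 -0.3 -0.5 -0.2 -0.4
 -0.2  0.  -0.1  0.1 -0.1  0.1  0.1  0.3  0.6  0.2  0.3  0.1 -0.1 -0.2
 -0.2 -0.3 -0.4 -0.3 -0.6 -0.4 -0.4 -0.4  0.4  0.7  0.8]
```

Request:
{"op": "drive_tool", "data": {
  "targets": [0,0,-9,0,0.5,0,0,0,0,-9,0,0,0,0,0,0,-9,0,0,0,0,0,0,-9,0,0,0,0,0,0,-9,0,0,0,0,0,0,-8.5,0,0,0,0,0,0,0,0,0,10,0,0,0,0,0,0,10,0,0,0,0,0,0,10,0,0,0,0,0,0,0,0]
}}

```text
clock: 31.98
position: [0.6447, 0.2387, 0.1968]
ee_rot: [-0.001, 0.416, 0.909, -0.001]
contact_force: [-0.4, 0.5, -1.0]
width: 0.0203
```

```bash
python3 - <<'E'
from h import *
go(645.5,239,184,130.8)
E
```

```text
t=32.0 pos [644.7 238.7 196.8] yaw 130.9 j6 -0.46 shift [-0.3  0.8 12.8] turn 0.1 w 20.3 F [-0.4  0.5 -1. ] tilt 0.18
```

Origin now about 166. Take a wrist look at the alignment, then descend slowly while watching the force.

Request:
{"op": "drive_tool", "data": {
  "targets": [0,0,0,0,0.5,3,0,0,0,0,0,0,3,0,0,0,0,0,0,0,0]
}}

```text
clock: 32.35
position: [0.6458, 0.2394, 0.1924]
ee_rot: [-0.0, 0.415, 0.91, -0.0]
contact_force: [-0.7, 0.6, -2.0]
width: 0.0202
```

Request:
{"op": "drive_tool", "data": {
  "targets": [0,0,0,0,0,2,0,0,0,0,0,0,0,0]
}}

```text
clock: 32.6
position: [0.6458, 0.2394, 0.1905]
ee_rot: [-0.0, 0.415, 0.91, -0.0]
contact_force: [-0.3, 1.5, -1.4]
width: 0.0202
```

Request:
{"op": "drive_tool", "data": {
  "targets": [0,0,0,0,0,2,0,0,0,0,0,0,0,0]
}}

```text
clock: 32.85
position: [0.6458, 0.2393, 0.1883]
ee_rot: [-0.0, 0.416, 0.91, -0.0]
contact_force: [0.5, 0.2, -1.8]
width: 0.0204
```

Request:
{"op": "drive_tool", "data": {
  "targets": [0,0,0,0,0,2,0,0,0,0,0,0,0,0]
}}

```text
clock: 33.1
position: [0.6458, 0.2393, 0.1863]
ee_rot: [-0.0, 0.415, 0.91, -0.0]
contact_force: [-0.4, 0.0, -1.6]
width: 0.0204
```

Request:
{"op": "drive_tool", "data": {
  "targets": [0,0,0,0,0,2,0,0,0,0,0,0,0,0]
}}

```text
clock: 33.35
position: [0.6458, 0.2393, 0.1843]
ee_rot: [-0.0, 0.416, 0.91, -0.0]
contact_force: [0.4, 0.1, -2.4]
width: 0.0205
```

Request:
{"op": "drive_tool", "data": {
  "targets": [0,0,0,0,0,1,0,0,0,0,0,0,0,0]
}}

```text
clock: 33.6
position: [0.646, 0.2394, 0.1836]
ee_rot: [0.0, 0.415, 0.91, 0.0]
contact_force: [-0.3, -0.5, -1.7]
width: 0.0203
```

```bash
python3 - <<'E'
from h import *
go(645.5,239,184,130.8); print(get_state()["moment"])
snap("side","s14");snap("wrist","w14")
im=cv2.imread("pics/s14.png");cv2.imwrite("pics/s14z.png",cv2.resize(im[110:210,220:330],None,fx=6,fy=6,interpolation=cv2.INTER_CUBIC))
E
```

```text
t=33.6 pos [646.  239.4 183.6] yaw 130.9 j6 -0.46 shift [-0.  -0.6 -0.4] turn 0.1 w 20.3 F [-0.3 -0.5 -1.7] tilt 0.01
[ 0.00986285 -0.00765027  0.00194991]
```

View pics/s14z.png

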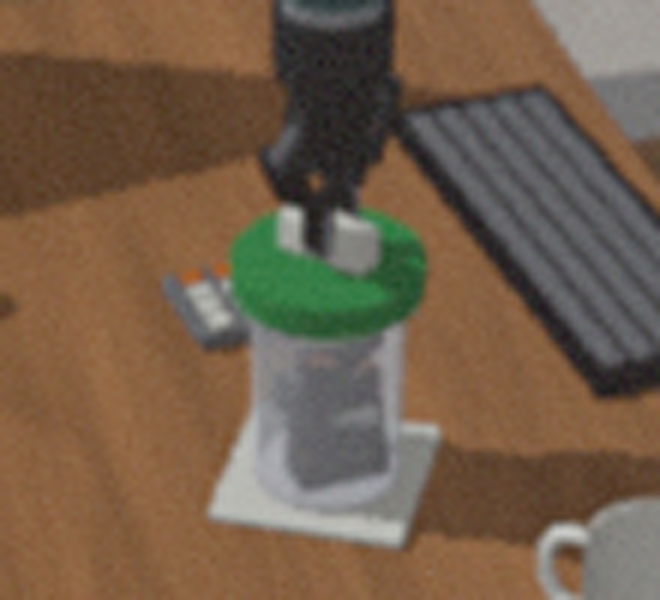

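Request:
{"op": "drive_tool", "data": {
  "targets": [0,0,0,0,0,1.5,0,0,0,0,0,0,0,0]
}}

```text
clock: 33.95
position: [0.646, 0.2394, 0.1832]
ee_rot: [0.0, 0.415, 0.91, 0.0]
contact_force: [-0.6, -0.4, 3.9]
width: 0.02
```

Request:
{"op": "drive_tool", "data": {
  "targets": [0,0,0,0,0,1.5,0,0,0,0,0,0,0,0]
}}

```text
clock: 34.2
position: [0.646, 0.2394, 0.183]
ee_rot: [0.001, 0.415, 0.91, 0.001]
contact_force: [-4.2, -0.4, 8.9]
width: 0.0204
```

Request:
{"op": "drive_tool", "data": {
  "targets": [0,0,0,0,0,-2.5,0,0,0,0,0,0,0,0.27,0,0,0,0,0,0,0.27,0,0,0,0,0,0,0.27]
}}

```text
clock: 34.7
position: [0.6459, 0.2393, 0.1826]
ee_rot: [-0.0, 0.416, 0.91, -0.0]
contact_force: [0.1, -0.1, -0.5]
width: 0.0229
```

```bash
python3 - <<'E'
from h import *
go(645.5,239,184,60.8); print(get_state()["moment"])
E
```

```text
t=34.7 pos [645.9 239.3 182.6] yaw 130.9 j6 -0.46 shift [ 0.  -0.5 -1.4] turn 70.1 w 22.9 F [ 0.1 -0.1 -0.5] tilt 0.03
[ 0.02587674 -0.01756759 -0.06645356]
```

Loose by ~2 mm, no force. Turn clockwise.

Request:
{"op": "drive_tool", "data": {
  "targets": [0,0,5,0,0,0,0.27,0,0,6,0,0,0,0.27,0,0,6,0,0,0,0.27,0,0,6,0,0,0,0.27,0,0,6,0,0,0,0.27,0,0,6,0,0,0,0.27,0,0,0,0,0,0,0.27]
}}

```text
clock: 35.58
position: [0.6459, 0.2394, 0.1827]
ee_rot: [-0.0, 0.669, 0.743, -0.0]
contact_force: [0.1, 0.6, 0.1]
width: 0.0232
```

```bash
python3 - <<'E'
from h import *
go(645.5,239,184,60.8); print(get_state()["moment"])
snap("wrist","w15")
E
```

```text
t=35.6 pos [645.9 239.4 182.7] yaw 96.0 j6 0.15 shift [-0.3 -0.4 -1.3] turn 35.2 w 23.2 F [0.1 0.6 0.1] tilt 0.03
[ 0.00708444 -0.00572843 -0.02405155]
```

View pics/w15.png

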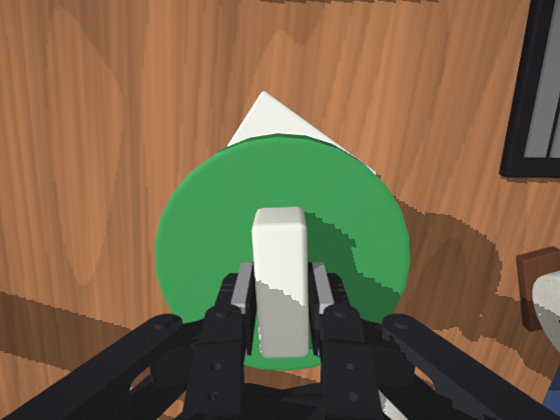

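Request:
{"op": "drive_tool", "data": {
  "targets": [0,0,6,0,0,0,0.27,0,0,6,0,0,0,0.27,0,0,6,0,0,0,0.27,0,0,6,0,0,0,0.27,0,0,6,0,0,0,0.27,0,0,0,0,0,0,0.27]
}}

```text
clock: 36.38
position: [0.6459, 0.2394, 0.183]
ee_rot: [0.0, 0.838, 0.545, -0.0]
contact_force: [0.3, 1.4, 0.3]
width: 0.0232
```

```bash
python3 - <<'E'
from h import *
go(645.5,239,184,60.8); print(get_state()["moment"])
E
```

```text
t=36.4 pos [645.9 239.4 183. ] yaw 66.0 j6 0.67 shift [-0.5 -0.2 -1. ] turn 5.2 w 23.2 F [0.3 1.4 0.3] tilt 0.0
[-0.00628308 -0.01160801 -0.03222196]
```

Request:
{"op": "drive_tool", "data": {
  "targets": [0,0,4,0,0,0,0.27,0,0,3,0,0,0,0.27,0,0,0,0,0,0,0.27]
}}

```text
clock: 36.75
position: [0.6457, 0.2391, 0.1831]
ee_rot: [0.0, 0.87, 0.493, -0.0]
contact_force: [-0.8, -0.2, 0.5]
width: 0.0234
```

```bash
python3 - <<'E'
from h import *
go(645.5,239,184,60.8); print(get_state()["moment"])
snap("wrist","w16")
E
```

```text
t=36.8 pos [645.7 239.1 183.1] yaw 59.1 j6 0.79 shift [-0.2 -0.2 -0.9] turn -1.7 w 23.4 F [-0.8 -0.2  0.5] tilt 0.05
[-0.13995504  0.08994537  0.11448892]
```

View pics/w16.png

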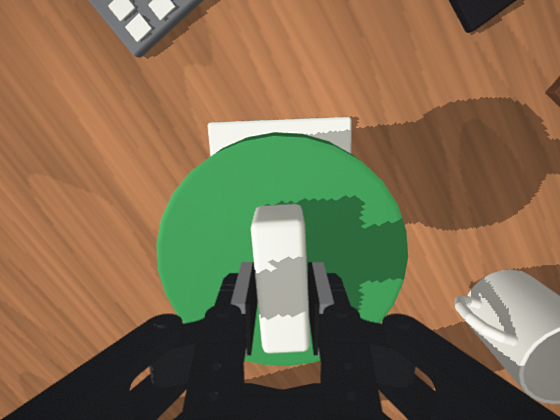

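Request:
{"op": "drive_tool", "data": {
  "targets": [0,0,3,0,0,0,0.27,0,0,0,0,0,0,0.27]
}}

```text
clock: 37.05
position: [0.6452, 0.2383, 0.1832]
ee_rot: [0.001, 0.883, 0.47, -0.001]
contact_force: [-1.6, -2.8, 2.0]
width: 0.0232
```

```bash
python3 - <<'E'
from h import *
go(645.5,239,184,60.8); print(get_state()["moment"])
E
```

```text
t=37.0 pos [645.2 238.3 183.2] yaw 56.1 j6 0.85 shift [ 0.7 -0.1 -0.9] turn -4.7 w 23.2 F [-1.6 -2.8  2. ] tilt 0.15
[-0.56756588  0.40451099  0.30814402]
```

Request:
{"op": "drive_tool", "data": {
  "targets": [0,0,3,0,0,0,0.27,0,0,0,0,0,0,0.27]
}}

```text
clock: 37.3
position: [0.6452, 0.2384, 0.1832]
ee_rot: [0.001, 0.894, 0.447, -0.001]
contact_force: [-4.0, -3.9, 1.3]
width: 0.0233
```

```bash
python3 - <<'E'
from h import *
go(645.5,239,184,60.8); print(get_state()["moment"])
E
```

```text
t=37.3 pos [645.2 238.4 183.2] yaw 53.1 j6 0.90 shift [ 0.7 -0.1 -0.8] turn -7.7 w 23.3 F [-4.  -3.9  1.3] tilt 0.15
[-0.59461523  0.50332153  1.04337535]
```

Request:
{"op": "drive_tool", "data": {
  "targets": [0,0,-5,0,0,0,0.27,0,0,0,0,0,0,0.6,0,0,0,0,0,0,0.6,0,0,0,0,0,0,0.6,0,0,0,0,0,-40,0.6,0,0,0,0,0,-45,0.6,0,0,0,0,0,-15,0.6,0,0,0,0,0,0,0.6,0,0,0,0,0,0,0.6]
}}

```text
clock: 38.42
position: [0.6451, 0.2392, 0.2809]
ee_rot: [-0.0, 0.875, 0.484, -0.002]
contact_force: [0.7, -0.4, -0.5]
width: 0.0512
```

```bash
python3 - <<'E'
from h import *
go(645.5,239,184,60.8); print(get_state()["moment"])
st,im=snap("wrist","w17");snap("side","s17")
cv2.imwrite("pics/w17z.png",cv2.resize(im[90:290,180:390],None,fx=3,fy=3,interpolation=cv2.INTER_CUBIC)[:,:,::-1])
im=cv2.imread("pics/s17.png");cv2.imwrite("pics/s17z.png",cv2.resize(im[130:210,230:320],None,fx=7,fy=7,interpolation=cv2.INTER_CUBIC))
E
```

```text
t=38.4 pos [645.1 239.2 280.9] yaw 57.9 j6 0.81 shift [ 0.3  0.7 96.9] turn -2.9 w 51.2 F [ 0.7 -0.4 -0.5] tilt 0.2
[0.03551314 0.0658821  0.04726052]
```

View pics/w17z.png

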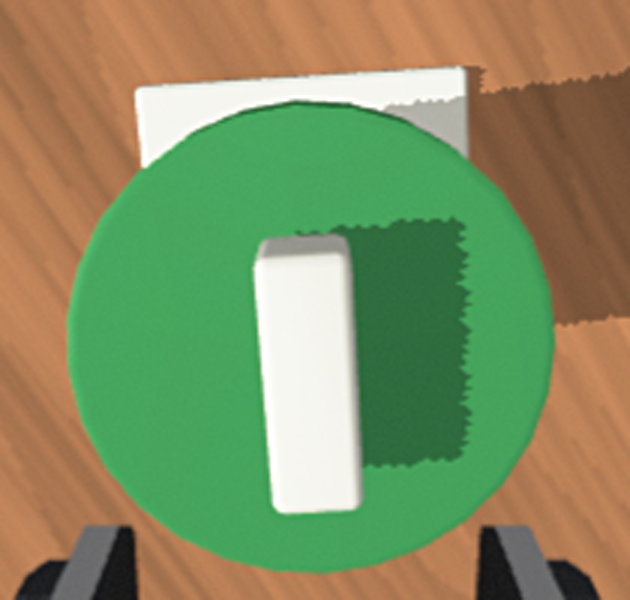

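View pics/s17z.png

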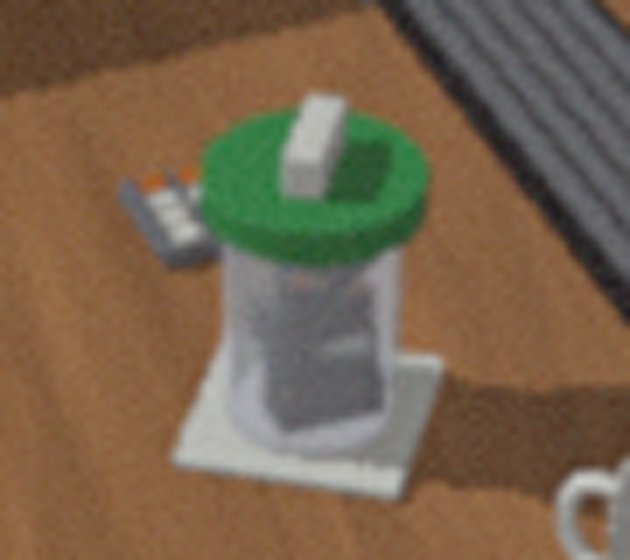

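```bash
python3 - <<'E'
from h import *
st=get_state()
f=lambda a:np.array(a)/3+[180,90]
q=(onplane("wrist",f([(257,262),(350,258),(360,508),(274,513)]),.197,st)*1000)[:,:2];print(q.round(1),q.mean(0))
for a,b in((0,3),(1,2)):
    d=q[a]-q[b];print(np.linalg.norm(d),np.degrees(np.arctan2(d[1],d[0])))
q=(onplane("wrist",f([(136,90),(466,67)]),.008,st)*1000)[:,:2];d=q[0]-q[1];print(np.linalg.norm(d),np.degrees(np.arctan2(d[1],d[0]))%90)
q=(onplane("wrist",f([(140,90),(146,160)]),.008,st)*1000)[:,:2];d=q[0]-q[1];print(np.linalg.norm(d),np.degrees(np.arctan2(d[1],d[0]))%90)
# lid top height from scale
E
```

```text
[[650.8 269.9]
 [668.9 259.7]
 [639.1 206.2]
 [620.8 216.1]] [644.88957431 237.96773766]
61.62413433665076 60.828125273548885
61.19201336550314 60.84727686735357
128.48453249460098 61.69451874599537
26.981836244011838 60.19553997299428
```

```bash
python3 - <<'E'
from h import *
a=np.linspace(0,2*np.pi,361)
for zo in (.147,.153,.158):
    P=np.c_[.645+.063*np.cos(a),.2388+.063*np.sin(a),np.full(361,zo)]
    lo=proj("side",P);up=proj("side",P+[0,0,.023]);bar=proj("side",[[.645,.2388,zo+.05]])[0]
    z=lambda v:((v-[230,130])*7).round(0)
    print(zo,"skirt bottom",z(lo)[:,1].max(),"top plate top",z(up)[:,1].min(),"L/R",z(up)[:,0].min(),z(up)[:,0].max(),"bar",z(bar))
E
```

```text
0.147 skirt bottom 269.0 top plate top 107.0 L/R 198.0 430.0 bar [315. 126.]
0.153 skirt bottom 259.0 top plate top 98.0 L/R 198.0 430.0 bar [315. 117.]
0.158 skirt bottom 252.0 top plate top 90.0 L/R 198.0 430.0 bar [315. 109.]
```

```bash
python3 - <<'E'
from h import *
go(670,-205,190,78)
E
```

```text
t=38.5 pos [645.1 239.2 280.8] yaw 57.9 j6 0.81 shift [-362.8  257.4   91.2] turn -20.1 w 51.0 F [ 0.3 -0.8 -0.3] tilt 0.22
```

Request:
{"op": "drive_tool", "data": {
  "targets": [0,0,0,-28,20,0,0.6,0,0,0,-42,30,0,0.6,0,0,0,-42,30,0,0.6,0,0,0,-42,30,0,0.6,0,0,0,-42,30,0,0.6,0,0,0,-42,30,10,0.6,0,0,0,-42,30,20,0.6,0,0,0,-42,29,30,0.6,0,0,-10,-41,28,20,0.6,0,0,-10,0,0,11,0.6,0,0,0,0,0,0,0.6,0,0,0,0,0,0,0.6]
}}

```text
clock: 40.02
position: [0.6708, -0.2041, 0.1921]
ee_rot: [-0.0, 0.778, 0.628, -0.0]
contact_force: [0.0, 0.1, -0.2]
width: 0.0512
```

```bash
python3 - <<'E'
from h import *
go(670,-205,190,78)
st,im=snap("wrist","w18")
cv2.imwrite("pics/w18z.png",cv2.resize(im[110:290,180:390],None,fx=3.3,fy=3.3,interpolation=cv2.INTER_CUBIC)[:,:,::-1])
E
```

```text
t=40.0 pos [ 670.8 -204.1  192.1] yaw 77.8 j6 -0.18 shift [-1.  -0.6  2.1] turn -0.2 w 51.2 F [ 0.   0.1 -0.2] tilt 0.01
```

View pics/w18.png

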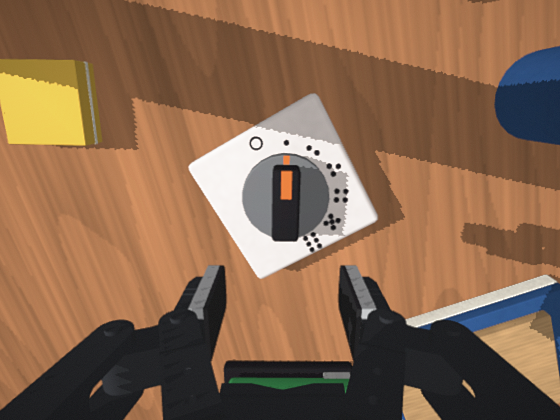

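View pics/w18z.png

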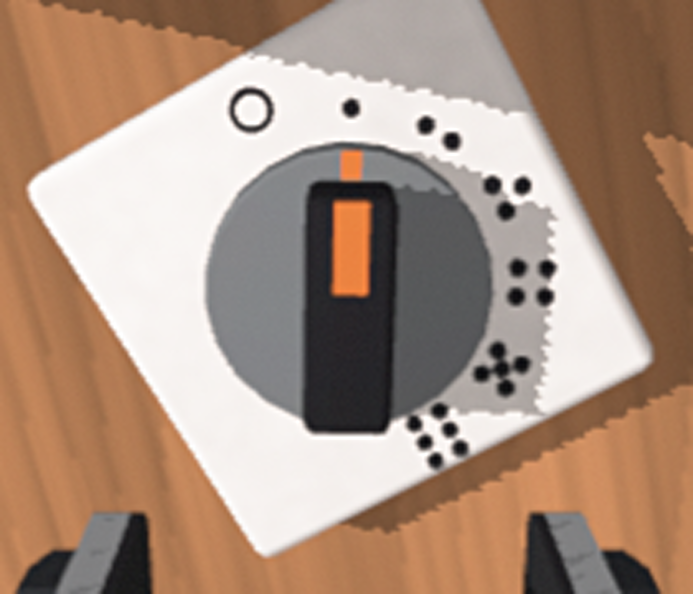

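```bash
python3 - <<'E'
from h import *
st=get_state()
f=lambda a:np.array(a)/3.3+[180,110]
q=(onplane("wrist",f([(313,200),(394,200),(388,430),(305,430)]),.076,st)*1000)[:,:2];print(q.mean(0))
for a,b in((0,3),(1,2)):
    d=q[a]-q[b];print(np.linalg.norm(d),np.degrees(np.arctan2(d[1],d[0])))
print(onplane("wrist",f([(349,283)]),.05,st)*1000)
c=(onplane("wrist",f([(28,188),(653,360)]),.035,st)*1000);print(c,c.mean(0))
b=(onplane("wrist",f([(251,110),(351,107)]),.035,st)*1000);print(b)
go(670.5,-203.5,57,77.5)
E
```

```text
[ 673.25739937 -205.18400229]
57.166380906296595 75.45944820691965
57.12768846902157 77.18608466104999
[[ 673.74115958 -203.29564341   50.        ]]
[[ 594.8563109  -163.43313439   35.        ]
 [ 751.57553361 -246.91354052   35.        ]] [ 673.21592226 -205.17333745   35.        ]
[[ 657.79760997 -156.13873542   35.        ]
 [ 683.47307337 -160.91407799   35.        ]]
t=40.1 pos [ 671.  -204.   192.6] yaw 77.8 j6 -0.18 shift [  0.4  -0.7 135.6] turn 0.3 w 51.2 F [ 1.  -0.4  0.6] tilt 0.04
```

Request:
{"op": "drive_tool", "data": {
  "targets": [0,0,1.3,-0.4,2,40,0.6,0,0,0,0,0,45,0.6,0,0,0,0,0,35,0.6,0,0,0,0,0,15,0.6,0,0,0,0,0,0,0.6,0,0,0,0,0,0,0,0,0,0,0,0,0,0,0,0,0,0,0,0,0,0,0,0,0,0,0,0],
  "grip_force": 50
}}

```text
clock: 41.2
position: [0.6733, -0.2058, 0.0595]
ee_rot: [0.001, 0.785, 0.62, 0.001]
contact_force: [-1.6, 1.4, 6.2]
width: 0.0206
```

```bash
python3 - <<'E'
from h import *
go(673,-204.8,58,-43.5,mod=360);print(get_state()["moment"])
E
```

```text
t=41.2 pos [ 673.3 -205.8   59.5] yaw 76.6 j6 -0.16 shift [ 0.9 -0.5  1.5] turn 120.1 w 20.6 F [-1.6  1.4  6.2] tilt 0.16
[0.10317902 0.26550121 0.02295968]
```

Request:
{"op": "drive_tool", "data": {
  "targets": [0,0,0,0,0,-1.5,0.26,0,0,0,0,0,0,0.26,0,0,8,0,0,0,0.26,0,0,9,0,0,0,0.26,0,0,9,0,0,0,0.26,0,0,9,0,0,0,0.26,0,0,9,0,0,0,0.26,0,0,9,0,0,0,0.26,0,0,9,0,0,0,0.26,0,0,0,0,0,0,0.26]
}}

```text
clock: 42.45
position: [0.6722, -0.2048, 0.0584]
ee_rot: [-0.001, 0.992, 0.128, -0.0]
contact_force: [-1.1, 2.2, 1.3]
width: 0.0222
```

```bash
python3 - <<'E'
from h import *
go(673,-204.8,58,-43.5,mod=360);print(get_state()["moment"])
E
```

```text
t=42.5 pos [ 672.2 -204.8   58.4] yaw 14.7 j6 0.92 shift [0.8 0.2 0.4] turn 58.2 w 22.2 F [-1.1  2.2  1.3] tilt 0.09
[ 0.34108246  0.17298061 -0.01669932]
```

Turn the remaining 58 plus ~2, grip to square it, then release and lift.

Request:
{"op": "drive_tool", "data": {
  "targets": [0,0,9,0,0,0,0.26,0,0,9,0,0,0,0.26,0,0,9,0,0,0,0.26,0,0,9,0,0,0,0.26,0,0,9,0,0,0,0.26,0,0,9,0,0,0,0.26,0,0,4,0,0,0,0.26,0,0,0,0,0,0,0.26,0,0,0,0,0,0,0.26]
}}

```text
clock: 43.58
position: [0.6728, -0.204, 0.0583]
ee_rot: [-0.001, 0.93, -0.368, -0.0]
contact_force: [0.3, 5.5, 0.6]
width: 0.0222
```

```bash
python3 - <<'E'
from h import *
go(673,-204.8,58,-43.5,mod=360);print(get_state()["moment"])
E
```

```text
t=43.6 pos [ 672.8 -204.    58.3] yaw -43.2 j6 1.93 shift [0.7 0.4 0.3] turn 0.3 w 22.2 F [0.3 5.5 0.6] tilt 0.14
[ 0.89858105 -0.11497433 -0.02120252]
```

Request:
{"op": "drive_tool", "data": {
  "targets": [0,0,0,0,0,0,0.6,0,0,0,0,0,0,0.6,0,0,0,0,0,0,0.6,0,0,0,0,0,-40,0.6,0,0,0,0,0,-50,0.6,0,0,0,0,0,-45,0.6,0,0,0,0,0,0,0.6,0,0,0,0,0,0,0.6]
}}

```text
clock: 44.58
position: [0.672, -0.2056, 0.1931]
ee_rot: [0.0, 0.929, -0.37, -0.0]
contact_force: [-0.3, 0.9, -0.2]
width: 0.0512
```

```bash
python3 - <<'E'
from h import *
go(673,-204.8,58,-43.5,mod=360)
st,im=snap("wrist","w19");snap("top","t19");snap("side","s19")
cv2.imwrite("pics/w19z.png",cv2.resize(im[110:290,180:390],None,fx=3.3,fy=3.3,interpolation=cv2.INTER_CUBIC)[:,:,::-1])
E
```

```text
t=44.6 pos [ 672.  -205.6  193.1] yaw -43.4 j6 1.93 shift [  0.2  -1.3 135.1] turn 0.1 w 51.2 F [-0.3  0.9 -0.2] tilt 0.05
```

View pics/w19z.png

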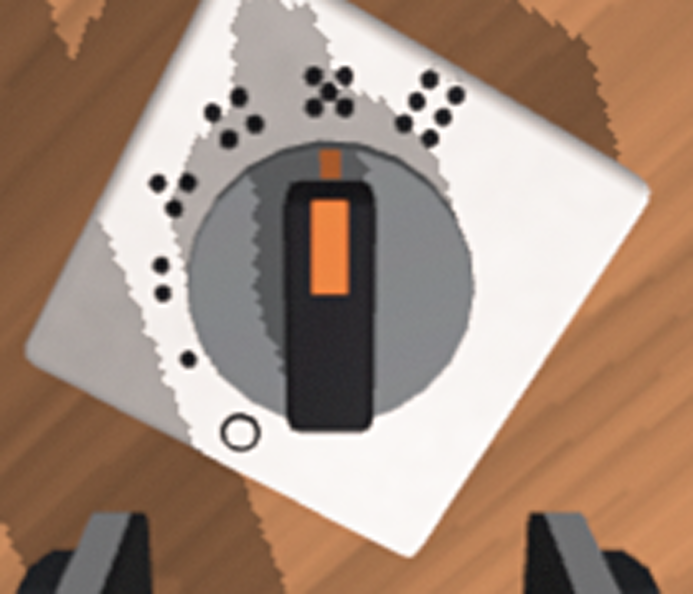

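View pics/t19.png

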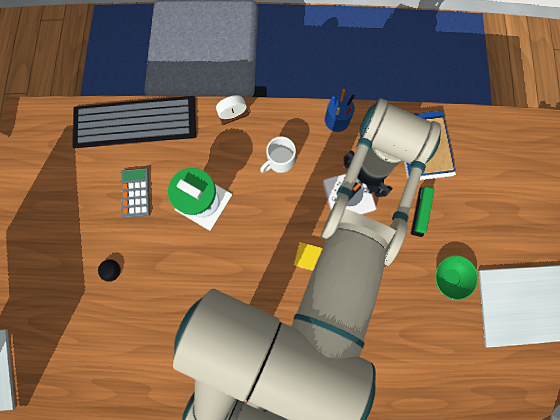

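View pics/s19.png

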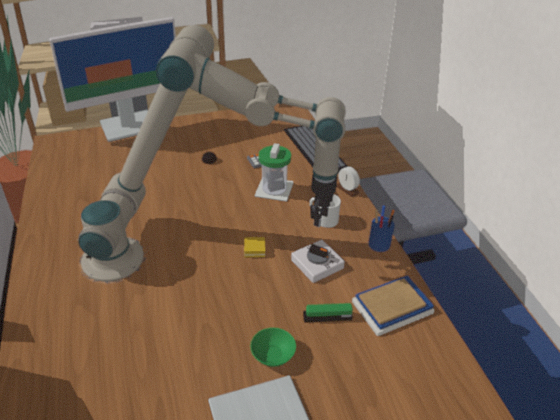

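```bash
python3 -c "
from rig import *
print(sign_off(), get_state()['clock'])"
```

```text
the job is handed in; nothing more can be done
the job is handed in; nothing more can be done
```

All five cartridges (red, white, grey, blue, yellow) are in the canister, the lid is screwed fully home, and the tally dial stands at 5. I handed the job in at about 45 s.

- **Cartridges:** The last wrist picture into the canister shows all five stacked in it, and the top and side pictures show none left on the desk.
- **Lid:** I set it down at a lid angle of about 70 degrees. It touched with its origin near 153 mm, so it went straight into the thread. I then turned it clockwise until the stop held at about 1 N m. The bar reads 60.8 degrees against the foot's 60.2 to 61.7, so the lid angle is 0 within about 1.5 degrees. In the side picture the lid's height fits 147 mm: the top plate and bar match it closely, while the skirt edge read about 3 mm higher, within pixel error.
- **Dial:** It started at 1. After release, the pointer stands on the five-pip group.
- **Other things on the desk:** They look unmoved in the pictures, and I saw neither a grip slip nor a knocked cartridge. The gripper was clear of everything when I handed in.
- **Disagreement:** My estimates of the canister's centre differed by a few millimetres between pictures. I used their mean, and the lid went on without touching.

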